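# Return four closed containers to their bench holders by size

### The arm

A 7-joint arm with a two-finger parallel gripper is mounted at the origin on the work surface; the furniture and walls round the work are solid. World frame = base frame: x ahead of the robot, y to its left, z up, the work surface at z = 0. Lengths are in mm, angles in rad, forces in N, time in s.
With the tool pointing down it reaches from about 400 to 875 mm from the base axis. Payload 4.4 kg.
Tool frame: the origin (TCP) lies midway between the tips of the shut fingers; the grasp point (between the pads) lies 19 mm behind it; z points along the fingers, y is the direction in which the jaws open and shut (so a half turn about z gives the same grasp; the last joint's range is limited). The gripper opens to 85 mm and grips with 20 to 120 N. Pads are 22 mm wide; open, the fingers measure 114 mm over their backs; the gripper's body (76 mm by 85 mm) begins 54 mm behind the grasp point. The pads swing forward as they close: fully open they stand 13 mm farther back than shut.
Start: joints at [1.101, 0.628, 0.038, 1.517, -0.027, 0.996, -0.02], TCP at [255.425, -597.726, 191.613] pointing down, gripper open.
Joint ranges: [-3.06, 3.06], [-0.37, 2.12], [-1.25, 1.32], [0.18, 2.47], [-1.1, 4.24], [0.23, 1.98], [-2.94, 2.94]. Speed limits (rad/s): [2.57, 2.57, 3.14, 3.14, 3.14, 3.14, 3.14].

### API

Orientations are given as [roll, pitch, yaw] about the fixed x, y, z axes, in that order (R = Rz(yaw) Ry(pitch) Rx(roll)).
In Python, from cell import ctrl, vision gives the robot as it stands.
- The arm moves only by the tool play_rows, never from a script. Its arguments are lists of equal length, an entry for each row: "slide": the shift along the tool's x, y, z in mm, a list of three; "turn": the turn about the tool's z in rad; "fingers": the opening, from 0 (shut) to 1 (fully open). A call has 1 to 5 rows; each row is the pose to reach, as a shift and turn from the pose measured when the call began, along the tool's axes at that moment; what a row does not reach only later rows make up. A row lasts 1/8 s, in which the tool goes at most 62.5 mm and 10.7 degrees, less where a joint would pass 70% of its speed; a pose out of reach is approached as far as the arm can. A call with a gripper value outside its range is refused whole. The fingers move at their own pace and stop on an object; the grip force is fixed at half the most. Time passes only in rows, so rows that repeat a pose let the fingers close. It gives the time, the measured TCP pose, the force and the opening at its end, in the units of the state.
- ctrl.read_state(): the state, without advancing time (a new reading comes with each control period).
- vision.get_image(name): name is "scene" or "top"; returns (picture, depth): 400x640x3 uint8, blue, green, red; 400x640 float32, mm along the optical axis (not along the pixel's ray), 0 where there is no reading.
- vision.camera_params(name): a dict with "fx", "fy", "cx", "cy" (pixels), "position" and "rotation" of the camera in the world. Camera axes: x right, y up, looking along -z (the intrinsics and any distortion apply to the point x, -y, -z); pixel columns grow to the right and rows downward; lengths in mm; the calibration is good to about 2 mm. A picture is of the moment at which its call begins. camera_params takes no time and is no camera call.
- ctrl.finish_job(): hands the job in, once; it reports no verdict.
The state is a dict: "clock": time; "qpos": joint angles; "qd": joint speeds; "tau": joint torques, N m; "eef_pos": TCP position; "tool_rot": TCP orientation; "force": force on the tool from outside, world axes, zero at the start; "torque": the same for the moment, N m; "width": finger opening in mm.
Only numpy, scipy, OpenCV 4.12 (cv2) and the standard library are available. Lean on these libraries where they do the work, as an engineer would, in place of code of your own. Each camera call takes 0.05 s, during which the arm holds its last target.

### The job

Stand the four closed containers in the work area (the small brown dropper bottle, the taller brown dropper bottle, the round brown jar with a white cap and the white tub with a black lid) each in its own round grey cork-floored holder: the narrowest container in the narrowest holder, and so on up to the widest in the widest. Each must stand upright on the floor of its holder; never let one tip over, and leave the two open beakers standing where they are.

Things in the scene. Friction and masses are not known exactly. Their poses are not given: they have to be found in the camera images.
- small_bottle_center (a point): Small brown dropper bottle with a black cap, the narrowest container: body 29 mm in diameter up to 40 mm above its underside, shoulders above that, 62 mm tall in all. Goes to holder_1. Loose, stands upright on the table at the start, at a random place. This point lies on its upright axis, half-way up; its z axis is the upright axis (up).
- tall_bottle_center (a point): Taller brown dropper bottle with a black cap, second narrowest: body 35 mm in diameter up to 55 mm above its underside, shoulders above that, 85 mm tall in all. Goes to holder_2. Loose, stands upright on the table at the start, at a random place. This point lies on its upright axis, half-way up; its z axis is the upright axis (up).
- jar_center (a point): Round brown glass jar with a white cap, third: body 48 mm in diameter up to 33 mm above its underside, then a shoulder and a 41 mm neck, cap 43 mm in diameter from 49 mm to the top; 65 mm tall in all. Holds well when gripped across the body at about this point. Goes to holder_3. Loose, stands upright on the table at the start, at a random place. This point lies on its upright axis, half-way up; its z axis is the upright axis (up).
- tub_center (a point): White plastic tub with a black screw lid, the widest: body 62 mm in diameter up to 33 mm above its underside, then a shoulder and a 52 mm neck, lid 55 mm in diameter from 49 mm to the top; 65 mm tall in all. Holds well when gripped across the body at about this point. Goes to holder_4. Loose, stands upright on the table at the start, at a random place. This point lies on its upright axis, half-way up; its z axis is the upright axis (up).
- holder_1: The narrowest of four round dark grey plastic holders with a brown cork floor, like a low open cup, fixed to the table at a random place: well 41 mm wide inside, wall 6 mm thick (53 mm over the wall, 57 mm over the 4 mm high foot rim), rim 18 mm above the table, inner floor 6 mm above the table (so the well is 12 mm deep). Meant for the small bottle. Origin: centre of its underside, at table height; z is up.
- holder_2: The second narrowest of four round dark grey plastic holders with a brown cork floor, like a low open cup, fixed to the table at a random place: well 49 mm wide inside, wall 6 mm thick (61 mm over the wall, 65 mm over the 4 mm high foot rim), rim 18 mm above the table, inner floor 6 mm above the table (so the well is 12 mm deep). Meant for the taller bottle. Origin: centre of its underside, at table height; z is up.
- holder_3: The third of four round dark grey plastic holders with a brown cork floor, like a low open cup, fixed to the table at a random place: well 60 mm wide inside, wall 6 mm thick (72 mm over the wall, 76 mm over the 4 mm high foot rim), rim 18 mm above the table, inner floor 6 mm above the table (so the well is 12 mm deep). Meant for the jar. Origin: centre of its underside, at table height; z is up.
- holder_4: The widest of four round dark grey plastic holders with a brown cork floor, like a low open cup, fixed to the table at a random place: well 74 mm wide inside, wall 6 mm thick (86 mm over the wall, 90 mm over the 4 mm high foot rim), rim 18 mm above the table, inner floor 6 mm above the table (so the well is 12 mm deep). Meant for the tub. Origin: centre of its underside, at table height; z is up.
- beaker_1_center (a point): One of two alike open glass beakers, 52 mm in diameter, 66 mm tall, loose; to be left alone. This point lies on its axis half-way up; z is up.
- beaker_2_center (a point): The other open glass beaker, 52 mm in diameter, 66 mm tall, loose; to be left alone. This point lies on its axis half-way up; z is up. (Behind the work area stands a fixed block warmer, 170 mm high, its nearest corner at about x 0.52, y -0.11, from which its near faces run to about x 0.81, y 0.02 and x 0.65, y -0.42. A thin fixed cable lies on the table and all the other things there are fixed too.)
Not all that is in view belongs to the job. Leave any orange look-alike of the holder_1 alone.

How it is judged (in metres and radians):
At the end, for the whole second after the job is handed in: Each container stands upright (within 7 degrees) with its underside on the floor of its own holder (height within 4 mm; axes within 9 mm, 10 mm for the taller bottle), released and at rest; both beakers stand within 30 mm of where they were (horizontal distance between small_bottle_center and holder_1 below 0.009 m and z of small_bottle_center in the frame of holder_1 between 0.033 and 0.041 m and angle between each of small_bottle_center, tall_bottle_center, jar_center, tub_center's own z axis and vertical below 0.12 rad and linear speed of each of small_bottle, tall_bottle, jar, tub below 0.02 m/s and horizontal distance between tall_bottle_center and holder_2 below 0.01 m and z of tall_bottle_center in the frame of holder_2 between 0.0445 and 0.0525 m and horizontal distance between jar_center and holder_3 below 0.009 m and z of jar_center in the frame of holder_3 between 0.0345 and 0.0425 m and horizontal distance between tub_center and holder_4 below 0.009 m and z of tub_center in the frame of holder_4 between 0.0345 and 0.0425 m and distance of each of beaker_1_center, beaker_2_center from where it was at the start of the episode below 0.03 m and angle between each of beaker_1_center, beaker_2_center's own z axis and vertical below 0.2 rad); the robot touches nothing.
It fails at once if a container is tipped over (angle between any of small_bottle_center, tall_bottle_center, jar_center, tub_center's own z axis and vertical above 0.8 rad).
It fails at once if a beaker is pushed away or tipped (distance of any of beaker_1_center, beaker_2_center from where it was at the start of the episode above 0.04 m or angle between any of beaker_1_center, beaker_2_center's own z axis and vertical above 0.5 rad).
It also fails if it takes over 115 s, if anything falls off the work surface, if the arm or the gripper's body presses on something with over 40 N, if the wrist force passes 120 N, or if a joint passes its speed limit or range.

## Working session

There is one attempt and no reset: what is moved stays moved. The work goes in short steps, Python scripts to look and compute and a tool call to move; the robot and the scene stay as the last step left them, time stands still between calls to the robot, and variables do not carry over. Pictures are saved under pics/ and viewed, and the job is handed in when it is done.

Besides the shell and the picture viewer there is one more tool, called after "Request:" as name(argument=value, ...), one argument or row to a line, values as JSON. play_rows: Moves the arm, as the interface text tells. Its arguments: {"type":"object","properties":{"slide":{"type":"array"},"turn":{"type":"array"},"fingers":{"type":"array"}},"required":["slide","turn","fingers"]}

```bash
mkdir -p pics; ls; python3 - <<'E'
from cell import ctrl, vision
import cv2
s=ctrl.read_state(); print(s)
for n in("scene","top"):
    im,d=vision.get_image(n); cv2.imwrite(f"pics/{n}0.png",im); import numpy as np; np.savez(f"{n}0.npz",im=im,d=d)
    p=vision.camera_params(n); print(n,p)
E
```

```text
pics
{'clock': 0.0, 'qpos': array([ 1.10116849,  0.62932936,  0.03845226,  1.51835748, -0.02699155,
        0.99631822, -0.01999619]), 'qd': array([ 1.72285965e-03, -8.01613776e-04,  2.91624354e-05, -8.18020144e-06,
        5.33917345e-04,  1.25118022e-03,  7.22855470e-04]), 'tau': array([-1.03031882e-03, -5.63404012e+01,  1.22706000e+00, -1.93455344e+01,
        1.13155588e-02,  1.05187358e-02,  1.27093915e-05]), 'eef_pos': array([ 255.15443993, -597.06541103,  190.70359783]), 'tool_rot': array([-3.13969892e+00,  3.72094781e-05,  4.03828180e-01]), 'force': array([-0.30201074, -0.42321733,  0.02342754]), 'torque': array([-0.00952161,  0.06328075,  0.02601118]), 'width': 85.18420636778853}
scene {'fx': 380.3546863912784, 'fy': 380.3546863912784, 'cx': 318.7959117189466, 'cy': 200.94766596566612, 'position': array([-139.91115461, -834.22008578,  532.98893705]), 'rotation': array([ 1.11171379,  0.00119759, -0.71473501])}
top {'fx': 380.14806460230443, 'fy': 380.14806460230443, 'cx': 323.55548583343494, 'cy': 199.48391055308034, 'position': array([ 318.22299055,  -67.15249187, 1060.78180986]), 'rotation': array([ 0.17687859, -0.0208297 , -1.59509754])}
```

View pics/scene0.png

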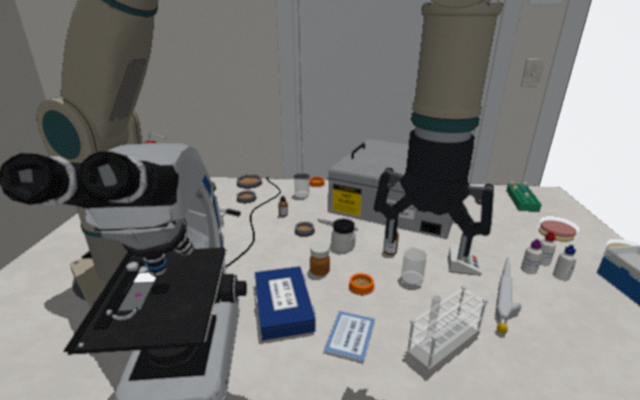

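View pics/top0.png

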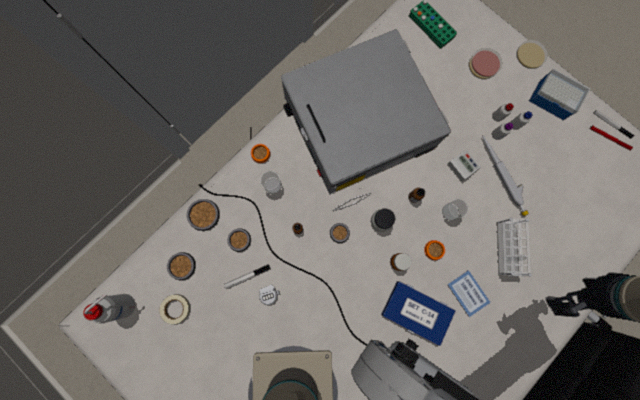

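Top view: small bottle at (297,229), tall bottle at (418,194), jar at (399,261) and tub at (383,219). The grey holders are at (340,232), (239,240), (181,266) and (203,214). Orange look-alikes, to be ignored, are at (260,153) and (434,250), and the beakers are at (272,184) and (454,210). The tape ring at (174,309) is also not a holder.

```bash
cat > h.py <<'E'
import numpy as np, cv2
from scipy.spatial.transform import Rotation as Rn
from cell import ctrl, vision
def cam(n):
    p=vision.camera_params(n); return p, Rn.from_euler('xyz',p['rotation']).as_matrix()
def ray(n,u,v):
    p,R=cam(n); d=np.array([(u-p['cx'])/p['fx'],-(v-p['cy'])/p['fy'],-1.]); return p['position'],R@d
def onz(n,u,v,z):
    o,d=ray(n,u,v); return o+d*(z-o[2])/d[2]
def pts(n,D):
    p,R=cam(n); v,u=np.mgrid[:D.shape[0],:D.shape[1]]
    c=np.stack([(u-p['cx'])/p['fx']*D,-(v-p['cy'])/p['fy']*D,-D],-1)
    return c@R.T+p['position']
def proj(n,P):
    p,R=cam(n); c=R.T@(np.asarray(P,float)-p['position']); return p['cx']+p['fx']*c[0]/-c[2], p['cy']-p['fy']*c[1]/-c[2]
E
python3 - <<'E'
from h import *
for n in("top","scene"):
    D=np.load(n+"0.npz")['d']; P=pts(n,D)
    for uv in ([(300,260),(450,170),(150,330),(203,214),(560,200)] if n=="top" else [(280,350),(540,360),(300,280),(320,300)]): print(n,uv,P[uv[1],uv[0]].round(1))
im=np.load("top0.npz")['im']
a=im[120:300,150:490]; cv2.imwrite("pics/zoom.png",cv2.resize(a,None,fx=2.35,fy=2.35,interpolation=cv2.INTER_CUBIC))
E
```

```text
top (300, 260) [ 3.394e+02 -2.490e+01  1.000e-01]
top (450, 170) [ 587.5 -463.7   -4.1]
top (150, 330) [165.6 374.8  -1.5]
top (203, 214) [472.7 243.7   2.2]
top (560, 200) [ 491.5 -771.9    1.6]
scene (280, 350) [ 125.1 -423.6    1.3]
scene (540, 360) [ 4.488e+02 -7.323e+02  1.000e-01]
scene (300, 280) [ 245.  -330.4   37.8]
scene (320, 300) [ 263.5 -372.2    1.7]
```

View pics/zoom.png

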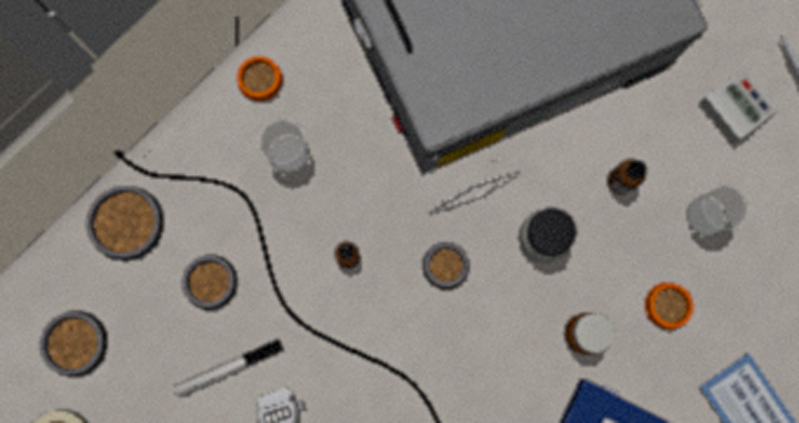

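```bash
cat > meas.py <<'E'
from h import *
def holders(im):
    hsv=cv2.cvtColor(im,cv2.COLOR_BGR2HSV); out={}
    for k,(u,v,r) in {'h1':(340,232,11),'h2':(239,240,12),'h3':(181,266,15),'h4':(203,214,17)}.items():
        m=((hsv[...,0]>5)&(hsv[...,0]<25)&(hsv[...,1]>75)).astype(np.uint8)
        c=np.zeros_like(m); cv2.circle(c,(u,v),r+3,1,-1); m&=c
        m=cv2.morphologyEx(m,cv2.MORPH_CLOSE,np.ones((5,5)))
        M=cv2.moments(m,True); cu,cv_=M['m10']/M['m00'],M['m01']/M['m00']
        P=onz('top',cu,cv_,12); s=np.linalg.norm(onz('top',cu+1,cv_,6)-onz('top',cu,cv_,6))
        out[k]=(P[:2].round(1),(cu,cv_),'diam',round(2*s*np.sqrt(M['m00']/np.pi),1))
    return out
def tops(D,lst):
    P=pts('top',D); out={}
    for k,(x,y,h,r) in lst.items():
        m=(np.hypot(P[...,0]-x,P[...,1]-y)<r)&(P[...,2]>h-6)&(P[...,2]<h+8)
        v,u=np.nonzero(m); 
        if len(u)==0: out[k]=None; continue
        out[k]=(onz('top',u.mean(),v.mean(),h)[:2].round(1),np.median(P[m][:,:2],0).round(1),len(u),P[m][:,2].mean().round(1))
    return out
E
python3 - <<'E'
from meas import *
z=np.load('top0.npz');im,D=z['im'],z['d']
for k,v in holders(im).items(): print(k,v)
px={'small':(297,228,62),'tall':(419,193,85),'jar':(401,260,65),'tub':(384,218,65),'b1':(272,180,66),'b2':(454,207,66)}
L={}
for k,(u,v,h) in px.items():
    P=onz('top',u,v,h); L[k]=(P[0],P[1],h,45)
for k,v in tops(D,L).items(): print(k,v)
hsv=cv2.cvtColor(im,cv2.COLOR_BGR2HSV)
P=pts('top',D)
for k in('small','tall','jar','tub'):
    u,v,h=px[k]
    q=P[v-18:v+19,u-18:u+19,2].round(0).astype(int); print(k); print(q[::2,::2])
E
```

```text
h1 (array([ 412.1, -135.2]), (339.44303797468353, 232.31645569620252), 'diam', np.float64(39.5))
h2 (array([399.3, 142.8]), (238.24242424242425, 239.2770562770563), 'diam', np.float64(47.0))
h3 (array([331.7, 297.7]), (180.17837837837837, 265.6837837837838), 'diam', np.float64(58.5))
h4 (array([471. , 242.9]), (202.2556818181818, 214.0814393939394), 'diam', np.float64(71.7))
small (array([425.3, -20.8]), array([425.7, -20.6]), 20, np.float64(59.0))
tall (array([ 510.1, -349.6]), array([ 510.2, -350. ]), 18, np.float64(82.6))
jar (array([ 328.4, -293.3]), array([ 328.8, -293.4]), 217, np.float64(64.5))
tub (array([ 442.2, -252.6]), array([ 442.6, -252.5]), 329, np.float64(64.5))
b1 (array([554.6,  53.4]), array([556.7,  56.5]), 70, np.float64(64.7))
b2 (array([ 466.2, -456.1]), array([ 467.7, -461.6]), 66, np.float64(64.7))
small
[[  -1   -1   -2    3   -5    1   -4   -1    1    3    0   -3    0    0
     0    0    1    1    1]
 [  -3    0    2   -2   -1   -3    1   -1    1    2    2   -5    1   -2
    -1   -1   -1    3   -2]
 [  -2    0    2    2    0   -1    0   -3   -3   -1    3   
[... 5897 characters left out ...]
 [  -1   -3    0   24   38   56   64   66   64   65   62   66   65   66
     0    4   -1   -3    1]
 [  -3   -1    0   12   29   39   55   66   64   66   67   67   66    3
     0    0   -2    1    3]
 [   0    0    1   -2   13   37   37   44   60   65   65   37   35   -1
     3    2   -2    1    0]
 [   0   -2   -1   -1   -1    5   25   38   36   34   31    0   -2   -3
     4    4   -3    2    2]
 [  -1    1   -1   -2   -2    3   -2    1    0   -1   -3    0    1   -2
    -2    0   -4   -4   -3]
 [  -3   -2   -2    0    2   -2   -2   -1   -2   -1    0   -3   -4    1
     2   -1    0   -1    2]
 [  -1    2    2   -1    2    1    2    1    4    1    2   -1   -1    2
    -2   -3    0   -1   -3]]
```

```bash
python3 - <<'E'
from h import *
for n in ('top','scene'):
    P=pts(n,np.load(n+'0.npz')['d']).reshape(-1,3)
    print(n,'max height per 50mm cell; x down 0..700, y across 300..-600')
    for x in range(0,700,50):
        r=[]
        for y in range(300,-650,-50):
            m=(abs(P[:,0]-x)<25)&(abs(P[:,1]-y)<25)&(P[:,2]<1000); r.append(int(np.percentile(P[m][:,2],97)) if m.sum()>5 else -99)
        print(x,r)
def rel(t): pass
E
```

```text
top max height per 50mm cell; x down 0..700, y across 300..-600
0 [3, 3, 3, 2, 14, 15, -99, 100, 14, 3, 69, -99, -99, -99, 51, 46, 3, 3, 2]
50 [3, 3, 2, 2, 15, 203, 259, 213, 14, 255, 299, 307, 186, 187, 186, 3, 3, 2, 2]
100 [3, 2, 2, 2, 13, 15, 274, 15, 14, 232, 293, 324, 336, 186, 33, 3, 3, 3, 2]
150 [2, 2, 3, 2, 3, 2, 2, 2, 2, 26, 248, 187, 77, 37, 37, 3, 2, 3, 3]
200 [21, 13, 3, 3, 2, 3, 3, 3, 3, 6, 2, 36, 37, 37, 37, 12, 10, 347, 434]
250 [20, 5, 3, 4, 27, 30, 3, 3, 7, 2, 3, 35, 37, 36, 3, 11, 10, 462, 405]
300 [19, 17, 3, 15, 15, 13, 7, 7, 6, 2, 3, 32, 67, 2, 2, 9, 9, 456, 447]
350 [18, 17, 2, 17, 2, 10, 7, 2, 3, 2, 3, 38, 66, 16, 19, 3, 3, 70, 106]
400 [2, 3, 2, 19, 17, 7, 53, 41, 18, 18, 2, 65, 2, 3, 17, 3, 3, 3, 73]
450 [18, 18, 19, 5, 8, 3, 54, 39, 8, 17, 24, 67, 64, 2, 3, 65, 52, 3, 72]
500 [17, 18, 17, 8, 8, 3, 2, 3, 139, 10, 7, 3, 3, 81, 3, 64, 3, 3, 20]
550 [-7, 6, 8, 3, 3, 66, 2, 2, 147, 148, 148, 142, 2, 2, 2, 3, 29, 3, 25]
600 [-99, -9, 1, 3, 17, 63, 2, 144, 148, 148, 148, 148, 148, 145, 3, 30, 30, 15, 24]
650 [-99, -99, -9, 2, 18, 18, 2, 147, 168, 148, 148, 148, 148
[... 560 characters left out ...]
, -99, -99, -99, -99, 32, 4, 4, 9, 3, 3, 37, 37, 37, 3, 11, 11, 495, 525]
300 [-99, -99, -99, 15, 16, 16, 9, 10, 9, 3, 3, 3, 67, 3, 3, 10, 10, 73, 102]
350 [21, 19, 4, 20, 4, 11, 9, 4, 4, 3, 3, 18, 68, 4, 20, 3, 3, 72, 109]
400 [5, 4, 4, 21, 20, 10, 58, 49, 20, 20, 4, 66, 24, 3, 20, 3, 3, 3, 74]
450 [21, 21, 20, 18, 10, 5, 62, 49, 18, 20, 4, 68, 65, 3, 3, 67, 59, 3, 76]
500 [21, 22, 21, 11, 11, 4, 4, 4, 140, 91, 11, 4, 3, 50, 3, 67, 3, 3, 24]
550 [-99, 9, 11, 4, 65, 67, 23, 4, 149, 149, 148, 144, 3, 3, -99, 3, 31, 3, 26]
600 [-99, -99, 4, 4, 22, 67, 4, 148, 149, 150, 150, 148, 136, 79, 4, 32, 32, 17, 26]
650 [-99, -99, -99, -99, 23, 21, 4, 155, 171, 150, 150, 150, -99, 75, 76, 4, 18, 17, 45]
```

```bash
cat > calc.py <<'E'
import sys
from h import *
x,y,z,yaw=map(float,sys.argv[1:5])
s=ctrl.read_state(); R=Rn.from_euler('xyz',s['tool_rot']).as_matrix()
print('t',round(s['clock'],2),'pos',s['eef_pos'].round(1),'rot',s['tool_rot'].round(3),'w',round(s['width'],1),'F',s['force'].round(1),'q7',s['qpos'][6].round(2))
print('slide',(R.T@(np.array([x,y,z])-s['eef_pos'])).round(0),'turn',round(-((yaw-s['tool_rot'][2]+np.pi)%(2*np.pi)-np.pi),2))
E
python3 calc.py 442 -252.5 150 0.4
```

```text
t 0.1 pos [ 255.2 -597.1  190.8] rot [-3.14   0.     0.404] w 84.8 F [ 0.1 -0.5  0. ] q7 -0.02
slide [ 307. -243.   41.] turn 0.0
```

Confusable candidates: for the tub, the beaker at (454,207); for h1, the orange rings at (260,153) and (434,250). The close crop shows the black-lidded tub at (384,218) and the grey h1 at (339,232). I'll do the tub first.

Request:
play_rows(
  slide=[
    [60,-48,8],
    [120,-95,16],
    [175,-140,24],
    [230,-182,32],
    [280,-222,40],
  ],
  turn=[0,0,0,0,0],
  fingers=[1,1,1,1,1],
)

```text
clock: 0.72
eef_pos: [403.6, -322.5, 156.5]
tool_rot: [-3.14, -0.0, 0.404]
force: [1.6, -0.2, -0.9]
width: 85.3
```

```bash
python3 calc.py 442 -252.5 8 0.4; python3 calc.py 442 -252.5 100 0.4
```

```text
t 0.72 pos [ 403.6 -322.5  156.5] rot [-3.14  -0.     0.404] w 85.3 F [ 1.6 -0.2 -0.9] q7 -0.52
slide [ 63. -49. 149.] turn 0.0
t 0.72 pos [ 403.6 -322.5  156.5] rot [-3.14  -0.     0.404] w 85.3 F [ 1.6 -0.2 -0.9] q7 -0.52
slide [ 63. -49.  57.] turn 0.0
```

Request:
play_rows(
  slide=[
    [35,-28,15],
    [63,-49,35],
    [63,-49,57],
    [63,-49,57],
    [63,-49,57],
  ],
  turn=[0,0,0,0,0],
  fingers=[1,1,1,1,1],
)

```text
clock: 1.35
eef_pos: [442.2, -253.5, 100.0]
tool_rot: [-3.14, -0.0, 0.402]
force: [-0.2, -0.4, 0.2]
width: 85.2
```

```bash
python3 calc.py 442 -252.5 8 0.4; python3 - <<'E'
from h import *
im,_=vision.get_image('scene'); cv2.imwrite('pics/a1.png',cv2.resize(im[120:320,220:540],None,fx=2.5,fy=2.5))
E
```

```text
t 1.35 pos [ 442.2 -253.5  100. ] rot [-3.14  -0.     0.402] w 85.2 F [-0.2 -0.4  0.2] q7 -0.67
slide [ 0. -1. 92.] turn 0.0
```

View pics/a1.png

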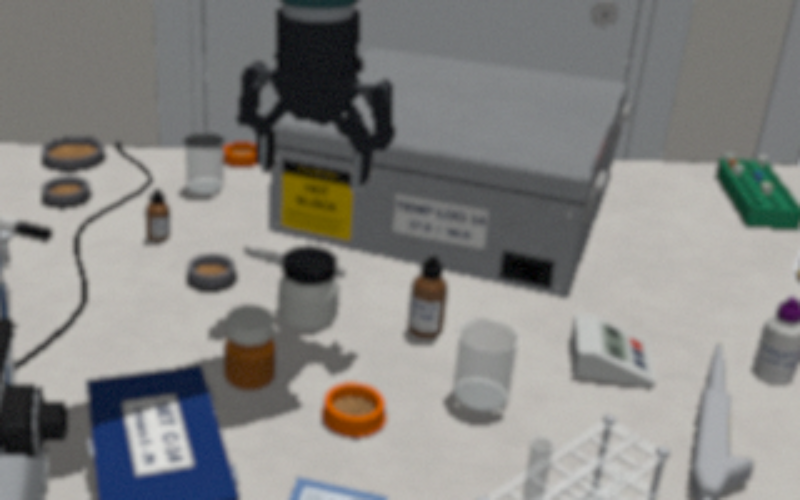

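The gripper is centred over the tub (crop 310,280) and clear of everything else. Descending.

Request:
play_rows(
  slide=[
    [0,-1,30],
    [0,-1,60],
    [0,-1,80],
    [0,-1,92],
    [0,-1,92],
  ],
  turn=[0,0,0,0,0],
  fingers=[1,1,1,1,1],
)

```text
clock: 2.02
eef_pos: [441.9, -252.9, 8.2]
tool_rot: [-3.141, -0.0, 0.402]
force: [0.2, 0.1, 0.2]
width: 85.2
```

Request:
play_rows(
  slide=[
    [0,0,0],
    [0,0,0],
    [0,0,0],
    [0,0,0],
    [0,0,0],
  ],
  turn=[0,0,0,0,0],
  fingers=[0.5,0.3,0.3,0.3,0.3],
)

```text
clock: 2.65
eef_pos: [442.5, -253.3, 9.6]
tool_rot: [3.141, -0.002, 0.402]
force: [-1.2, 0.9, 7.2]
width: 52.5
```

```bash
python3 - <<'E'
from h import *
im,_=vision.get_image('scene'); cv2.imwrite('pics/a2.png',cv2.resize(im[160:290,270:440],None,fx=4.5,fy=4.5,interpolation=cv2.INTER_CUBIC))
print(ctrl.read_state()['width'])
E
```

```text
52.42272641180687
```

View pics/a2.png

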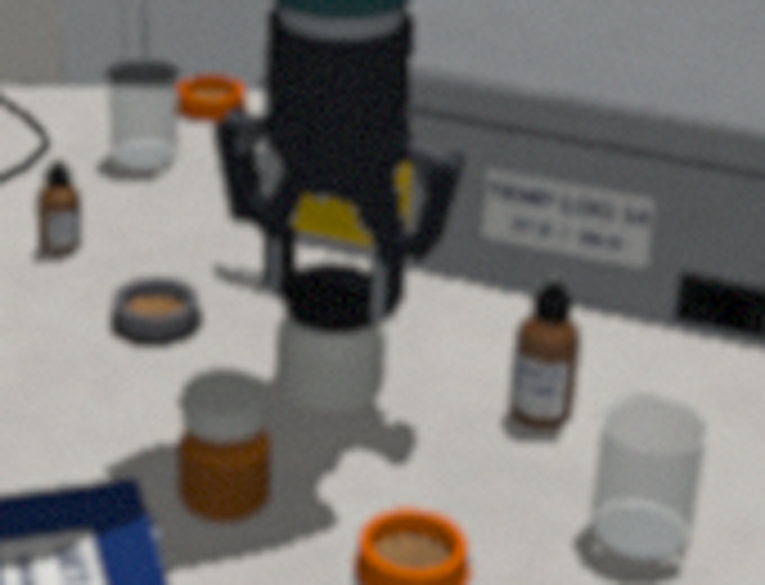

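```bash
python3 - <<'E'
from h import *
im,D=vision.get_image('scene'); P=pts('scene',D)
R=Rn.from_euler('z',0.402).as_matrix()
q=(P-np.array([442.5,-253.3,0]))@R   # coordinates in yaw frame: x tool x, y opposite tool y
g=im.max(2)
for v in range(205,250,2):
    print(v,[ (u,int(g[v,u]),*q[v,u].round(0).astype(int)) for u in (351,354,356,358,360)])
E
```

```text
205 [(351, 24, np.int64(-16), np.int64(-25), np.int64(129)), (354, 20, np.int64(-4), np.int64(-29), np.int64(125)), (356, 28, np.int64(0), np.int64(-32), np.int64(124)), (358, 62, np.int64(10), np.int64(-33), np.int64(119)), (360, 107, np.int64(126), np.int64(2), np.int64(59))]
207 [(351, 22, np.int64(-15), np.int64(-25), np.int64(124)), (354, 18, np.int64(-11), np.int64(-31), np.int64(123)), (356, 23, np.int64(-3), np.int64(-33), np.int64(120)), (358, 49, np.int64(9), np.int64(-34), np.int64(115)), (360, 99, np.int64(129), np.int64(2), np.int64(51))]
209 [(351, 33, np.int64(-17), np.int64(-26), np.int64(120)), (354, 26, np.int64(-15), np.int64(-33), np.int64(120)), (356, 18, np.int64(7), np.int64(-30), np.int64(109)), (358, 28, np.int64(7), np.int64(-35), np.int64(110)), (360, 82, np.int64(127), np.int64(1), np.int64(46))]
211 [(351, 85, np.int64(-11), np.int64(-24), np.int64(111)), (354, 28, np.int64(-15), np.int64(-33), np.int64(115)), (356, 23, np.int64(-10), np.int64(-37), np.int64(113)), (358, 31, np.int64(5), np.int64(-36), np.int64(106)), (360, 64, np.int64(4), np.int64(-42),
[... 4561 characters left out ...]
84, np.int64(14), np.int64(-32), np.int64(3)), (358, 189, np.int64(19), np.int64(-36), np.int64(1)), (360, 187, np.int64(21), np.int64(-41), np.int64(1))]
247 [(351, 98, np.int64(-12), np.int64(-29), np.int64(11)), (354, 155, np.int64(4), np.int64(-30), np.int64(2)), (356, 188, np.int64(5), np.int64(-35), np.int64(3)), (358, 185, np.int64(9), np.int64(-40), np.int64(2)), (360, 187, np.int64(12), np.int64(-44), np.int64(1))]
249 [(351, 99, np.int64(-8), np.int64(-27), np.int64(2)), (354, 167, np.int64(-4), np.int64(-34), np.int64(2)), (356, 189, np.int64(-1), np.int64(-38), np.int64(2)), (358, 187, np.int64(-4), np.int64(-44), np.int64(5)), (360, 187, np.int64(4), np.int64(-47), np.int64(1))]
```

Request:
play_rows(
  slide=[
    [0,0,0],
    [0,0,0],
    [0,0,0],
    [0,0,0],
  ],
  turn=[0,0,0,0],
  fingers=[1,1,1,1],
)

```text
clock: 3.25
eef_pos: [442.5, -253.2, 9.5]
tool_rot: [3.141, -0.002, 0.402]
force: [-0.2, -0.0, -0.1]
width: 85.5
```

```bash
cat > tip.py <<'E'
import sys
from h import *
s=ctrl.read_state(); x,y,z=s['eef_pos']; print(s['eef_pos'].round(1),s['width'],s['force'].round(1))
im,D=vision.get_image('scene'); P=pts('scene',D)
R=Rn.from_euler('z',s['tool_rot'][2]).as_matrix()
q=(P-np.array([x,y,0]))@R
m=(abs(q[...,0])<30)&(abs(q[...,1])>34)&(abs(q[...,1])<60)&(q[...,2]>z-20)&(q[...,2]<z+140)&(q[...,2]>6)
for sgn in(-1,1):
    mm=m&(np.sign(q[...,1])==sgn); zz=np.sort(q[mm][:,2]); print(sgn,mm.sum(),zz[:12].round(0))
u,v=proj('scene',[x,y,z]); u,v=int(u),int(v); print(u,v)
a=im[max(0,v-90):v+40,u-85:u+85].copy(); 
cv2.imwrite(sys.argv[1],cv2.resize(a,None,fx=4.5,fy=4.5,interpolation=cv2.INTER_CUBIC))
E
python3 tip.py pics/a3.png
```

```text
[ 442.5 -253.2    9.5] 85.4643672861749 [-0.2 -0.  -0.1]
-1 237 [66. 66. 68. 68. 69. 70. 71. 71. 71. 71. 72. 72.]
1 193 [67. 67. 68. 68. 69. 69. 69. 69. 70. 71. 71. 71.]
342 242
```

View pics/a3.png

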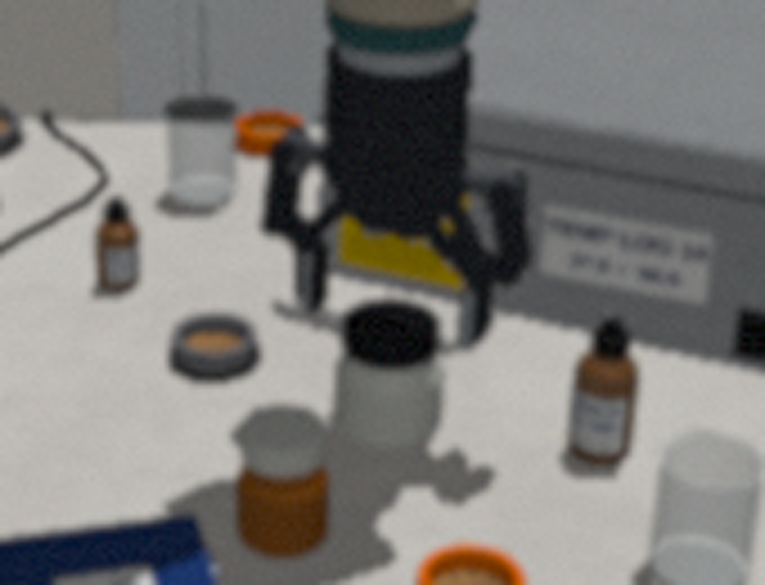

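```bash
python3 - <<'E'
from h import *
for n in('scene','top'):
    z=np.load(n+'0.npz'); P=pts(n,z['d']); R=Rn.from_euler('z',0.404).as_matrix()
    q=(P-np.array([255.2,-597.1,0]))@R
    m=(abs(q[...,0])<60)&(abs(q[...,1])<75)&(q[...,2]>110)&(q[...,2]<500)
    w=q[m]; print(n,np.sort(w[:,2])[:15].round(0))
    for lo in range(110,420,20):
        k=(w[:,2]>lo)&(w[:,2]<=lo+20)
        if k.any(): print(lo,k.sum(),'x',np.percentile(w[k][:,0],[3,50,97]).round(0),'y',np.percentile(w[k][:,1],[3,50,97]).round(0))
print(proj('scene',[255,-597,191]),proj('scene',[255,-597,240]))
# at clock1.35 image a1: tips
tp=np.array([442.2,-253.5,0])+Rn.from_euler('z',0.402).apply([0,-45,0])
for z in (113,140,156): print(z,proj('scene',tp+[0,0,z]))
E
```

```text
scene [245. 246. 246. 247. 247. 247. 248. 248. 248. 248. 248. 248. 248. 248.
 248.]
230 26 x [-12. -10.   7.] y [-50.  42.  47.]
250 297 x [-12.  -8.   7.] y [-56.  41.  54.]
270 330 x [-13.  -8.   4.] y [-61. -44.  57.]
290 1006 x [-17. -11.   9.] y [-73. -34.  69.]
310 1246 x [-19. -12.  10.] y [-71.  -6.  66.]
330 1858 x [-20. -11.   4.] y [-67.  -9.  62.]
350 627 x [-38. -30.  -7.] y [-38. -10.  33.]
370 1072 x [-38. -33. -11.] y [-37.  -8.  30.]
390 1249 x [-38. -31.   1.] y [-37.  -7.  31.]
410 1063 x [-38. -31.  -9.] y [-37.  -7.  29.]
top [244. 245. 245. 245. 245. 245. 246. 246. 246. 247. 247. 247. 247. 247.
 248.]
230 25 x [-8.  4. 10.] y [-45. -43.  48.]
250 90 x [-5.  6. 11.] y [-47. -42.  56.]
270 40 x [ 6. 10. 12.] y [-51.  44.  55.]
290 199 x [-11.   8.  16.] y [-69.  55.  73.]
310 216 x [-17.  10.  18.] y [-69.  39.  71.]
330 372 x [-11.   4.  18.] y [-62.  50.  68.]
350 194 x [-22.   8.  36.] y [-4. 33. 37.]
370 345 x [-22.  18.  37.] y [-8. 30. 37.]
390 528 x [-25.  16.  36.] y [-7. 27. 37.]
410 278 x [-24.  17.  37.] y [-7. 29. 37.]
(np.float64(418.893980817165), np.float64(279.47607386958936)) (np.float64(423.0117470270786), np.float64(250.75762071985844))
113 (np.float64(360.8815686322995), np.float64(210.09232772886674))
140 (np.float64(361.43251954827747), np.float64(199.88955317136364))
156 (np.float64(361.7660422822026), np.float64(193.71321846466768))
```

Both cameras put the open fingertips about 55 mm above the reported TCP, at the start pose and here, where I expected 13 mm. So the true tool sits about 42 mm above the reported z, and the first grip only caught the lid. From here I'll use reported z = wanted z − 42. Lowering stepwise and checking.

Request:
play_rows(
  slide=[
    [0,0,10],
    [0,0,20],
    [0,0,26],
    [0,0,26],
  ],
  turn=[0,0,0,0],
  fingers=[1,1,1,1],
)

```text
clock: 3.8
eef_pos: [442.0, -253.0, -17.3]
tool_rot: [-3.141, -0.001, 0.402]
force: [0.6, -0.6, -0.6]
width: 85.8
```

```bash
python3 tip.py pics/a4.png; python3 - <<'E'
from meas import *
im,D=vision.get_image('scene')
s=ctrl.read_state(); print(s['qpos'].round(2))
E
```

```text
[ 442.  -253.   -17.3] 85.7831415016544 [ 0.6 -0.6 -0.6]
-1 235 [40. 41. 42. 42. 44. 44. 45. 46. 46. 47. 48. 48.]
1 182 [38. 39. 40. 40. 41. 41. 42. 42. 43. 44. 44. 45.]
341 251
[ 0.46  0.77  0.01  2.05 -0.04  0.31 -0.67]
```

View pics/a4.png

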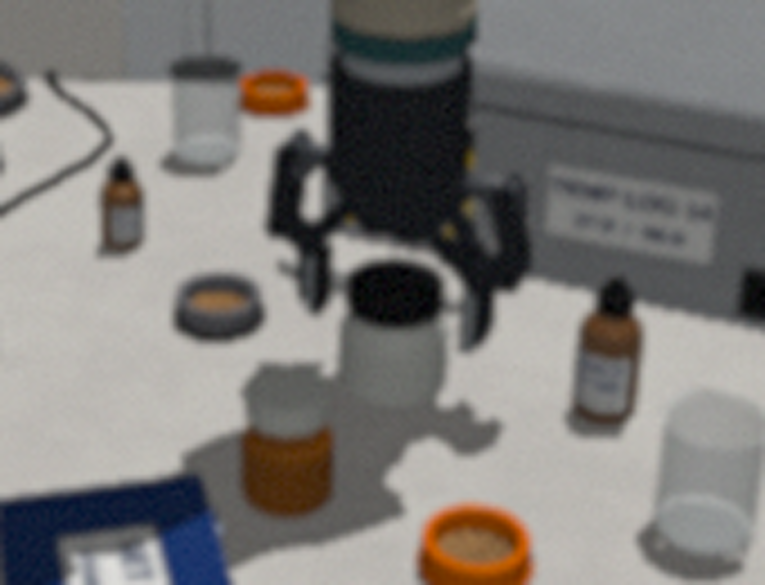

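Request:
play_rows(
  slide=[
    [0,0,10],
    [0,0,16],
    [0,0,16],
  ],
  turn=[0,0,0],
  fingers=[1,1,1],
)

```text
clock: 4.28
eef_pos: [442.0, -253.0, -33.3]
tool_rot: [-3.141, -0.001, 0.402]
force: [-0.1, -0.3, -0.4]
width: 85.2
```

Request:
play_rows(
  slide=[
    [0,0,0],
    [0,0,0],
    [0,0,0],
    [0,0,0],
    [0,0,0],
  ],
  turn=[0,0,0,0,0],
  fingers=[0.6,0.4,0.4,0.4,0.4],
)

```text
clock: 4.9
eef_pos: [442.1, -253.0, -32.7]
tool_rot: [-3.141, -0.001, 0.402]
force: [-1.0, 0.5, 6.1]
width: 60.0
```

```bash
python3 tip.py pics/a5.png;  python3 -c "
from h import *
print(ctrl.read_state()['qpos'].round(3))"
```

```text
[ 442.1 -253.   -32.7] 60.02608719807953 [-1.   0.5  6.1]
-1 210 [15. 16. 18. 20. 20. 21. 22. 23. 23. 25. 25. 26.]
1 186 [18. 22. 25. 25. 26. 27. 28. 28. 30. 30. 31. 32.]
341 256
[ 0.457  0.804  0.012  2.057 -0.035  0.28  -0.67 ]
```

View pics/a5.png

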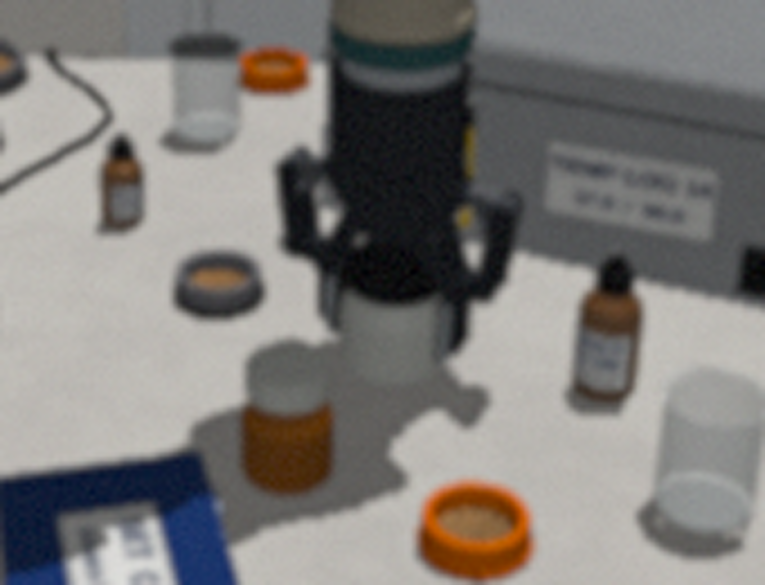

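Request:
play_rows(
  slide=[
    [0,0,-15],
    [0,0,-40],
    [0,0,-70],
    [0,0,-100],
    [0,0,-115],
  ],
  turn=[0,0,0,0,0],
  fingers=[0.4,0.4,0.4,0.4,0.4],
)

```text
clock: 5.58
eef_pos: [442.7, -253.5, 84.3]
tool_rot: [3.14, -0.003, 0.402]
force: [-0.3, -0.6, -1.3]
width: 60.0
```

```bash
cat > calc.py <<'E'
import sys
from h import *
s=ctrl.read_state(); R=Rn.from_euler('xyz',s['tool_rot']).as_matrix()
print('t',round(s['clock'],2),'pos',s['eef_pos'].round(1),'rot',s['tool_rot'].round(3),'w',round(s['width'],1),'F',s['force'].round(1),'q',s['qpos'].round(2))
for a in sys.argv[1:]:
    x,y,z,yaw=map(float,a.split(','))
    print('slide',(R.T@(np.array([x,y,z])-s['eef_pos'])).round(0),'turn',round(-((yaw-s['tool_rot'][2]+np.pi)%(2*np.pi)-np.pi),2))
E
python3 calc.py 425,-200,80,.4 410,-145,80,.4 410,-90,80,.4 415,-35,80,.4 425,20,80,.4 471,243,80,.4
python3 tip.py pics/a6.png
```

```text
t 5.58 pos [ 442.7 -253.5   84.3] rot [ 3.14e+00 -3.00e-03  4.02e-01] w 60.0 F [-0.3 -0.6 -1.3] q [ 0.45  0.59  0.03  2.01 -0.03  0.54 -0.67]
slide [  5. -56.   4.] turn 0.0
slide [  12. -113.    4.] turn 0.0
slide [  34. -163.    4.] turn 0.0
slide [  60. -212.    4.] turn 0.0
slide [  91. -259.    4.] turn 0.0
slide [ 220. -446.    4.] turn 0.0
[ 442.7 -253.5   84.3] 60.0263128658954 [-0.3 -0.6 -1.3]
-1 240 [134. 134. 135. 136. 137. 138. 138. 139. 140. 141. 142. 142.]
1 204 [138. 138. 140. 141. 141. 143. 143. 145. 146. 147. 148. 149.]
343 216
```

View pics/a6.png

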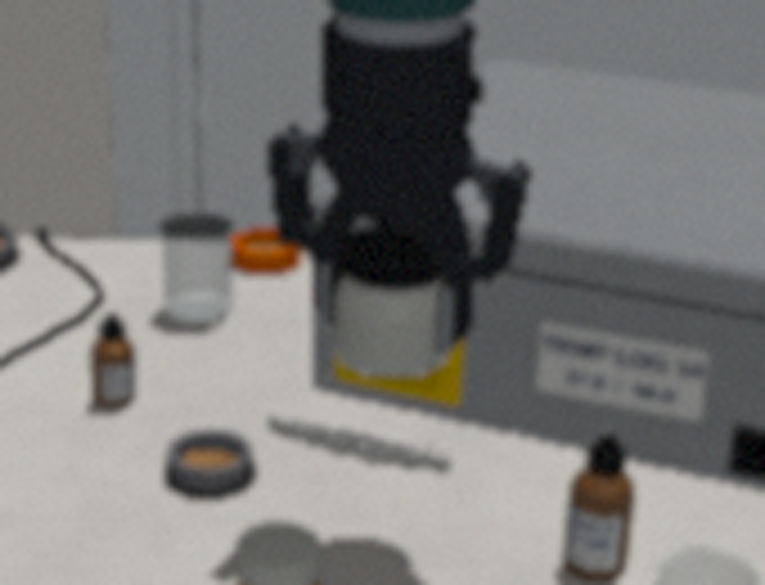

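The tub is held and hangs level. Carrying it over.

Request:
play_rows(
  slide=[
    [3,-40,4],
    [8,-80,4],
    [16,-120,4],
    [34,-163,4],
    [60,-212,4],
  ],
  turn=[0,0,0,0,0],
  fingers=[0.4,0.4,0.4,0.4,0.4],
)

```text
clock: 6.25
eef_pos: [415.1, -34.5, 80.4]
tool_rot: [3.139, -0.003, 0.399]
force: [1.6, 0.4, -1.1]
width: 59.9
```

```bash
python3 calc.py 425,20,80,.4 437,75,80,.4 450,130,80,.4  471,243,80,.4
```

```text
t 6.25 pos [415.1 -34.5  80.4] rot [ 3.139e+00 -3.000e-03  3.990e-01] w 59.9 F [ 1.6  0.4 -1.1] q [-0.04  0.51  0.08  2.25 -0.1   0.38 -1.05]
slide [ 30. -46.   0.] turn -0.0
slide [ 63. -92.   0.] turn -0.0
slide [  96. -138.    0.] turn -0.0
slide [ 159. -234.    0.] turn -0.0
```

Request:
play_rows(
  slide=[
    [30,-45,0],
    [60,-90,0],
    [92,-135,0],
    [123,-180,0],
    [145,-215,0],
  ],
  turn=[0,0,0,0,0],
  fingers=[0.4,0.4,0.4,0.4,0.4],
)

```text
clock: 6.88
eef_pos: [464.9, 222.6, 79.5]
tool_rot: [3.139, -0.002, 0.401]
force: [0.6, -0.0, -2.3]
width: 59.7
```

```bash
python3 calc.py 471,243,20,.4 471,243,-26,.4
```

```text
t 6.88 pos [464.9 222.6  79.5] rot [ 3.139e+00 -2.000e-03  4.010e-01] w 59.7 F [ 0.6 -0.  -2.3] q [-0.61  0.61  0.16  2.   -0.17  0.54 -1.5 ]
slide [ 13. -17.  59.] turn 0.0
slide [ 13. -17. 105.] turn 0.0
```

Request:
play_rows(
  slide=[
    [8,-11,0],
    [13,-17,10],
    [13,-17,35],
    [13,-17,60],
    [13,-17,80],
  ],
  turn=[0,0,0,0,0],
  fingers=[0.4,0.4,0.4,0.4,0.4],
)

```text
clock: 7.5
eef_pos: [469.8, 240.3, -2.2]
tool_rot: [3.137, 0.0, 0.399]
force: [-1.5, 0.2, -2.0]
width: 60.5
```

```bash
python3 calc.py 471,243,-20,.4 471,243,-25,.4; python3 tip.py pics/a7.png
```

```text
t 7.5 pos [469.8 240.3  -2.2] rot [3.137 0.    0.399] w 60.5 F [-1.5  0.2 -2. ] q [-0.61  0.76  0.12  2.   -0.21  0.39 -1.5 ]
slide [ 2. -2. 18.] turn -0.0
slide [ 2. -2. 23.] turn -0.0
[469.8 240.3  -2.2] 60.519354213304325 [-1.5  0.2 -2. ]
-1 163 [ 6.  7.  7.  8.  8.  8.  8.  9.  9.  9.  9. 11.]
1 121 [ 7.  8.  8.  9.  9. 10. 10. 11. 11. 12. 14. 15.]
248 184
```

View pics/a7.png

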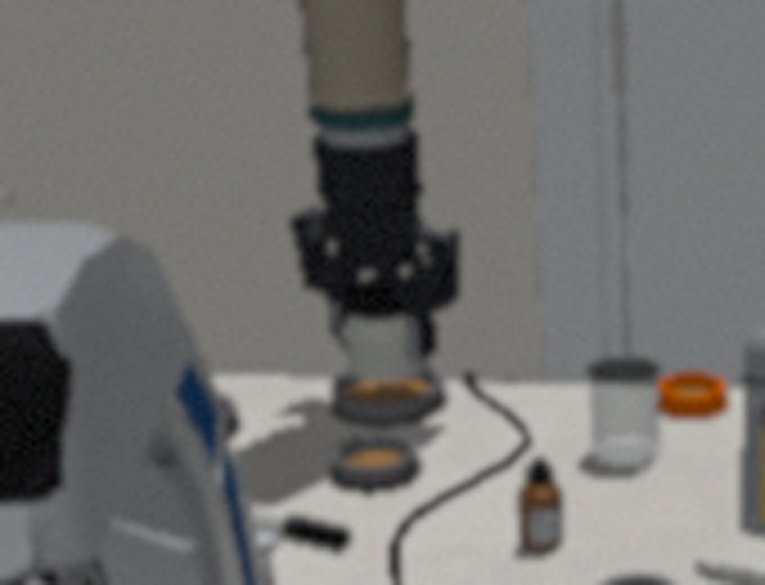

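Request:
play_rows(
  slide=[
    [2,-2,6],
    [2,-2,12],
    [2,-2,18],
    [2,-2,23],
    [2,-2,24],
  ],
  turn=[0,0,0,0,0],
  fingers=[0.4,0.4,0.4,0.4,0.4],
)

```text
clock: 8.18
eef_pos: [469.7, 242.2, -26.7]
tool_rot: [3.137, 0.003, 0.399]
force: [-3.8, -1.6, 20.2]
width: 59.6
```

```bash
python3 calc.py 471,243,-26,.4; python3 tip.py pics/a8.png
```

```text
t 8.18 pos [469.7 242.2 -26.7] rot [3.137e+00 3.000e-03 3.990e-01] w 59.6 F [-3.8 -1.6 20.2] q [-0.6   0.81  0.1   2.   -0.21  0.34 -1.5 ]
slide [ 1. -0. -1.] turn -0.0
[469.7 242.2 -26.7] 59.585774240385675 [-3.8 -1.6 20.2]
-1 159 [ 6.  6.  7.  7.  7.  7.  7.  9. 10. 10. 10. 10.]
1 106 [ 7.  8.  9. 11. 13. 15. 16. 19. 20. 21. 21. 23.]
249 190
```

View pics/a8.png

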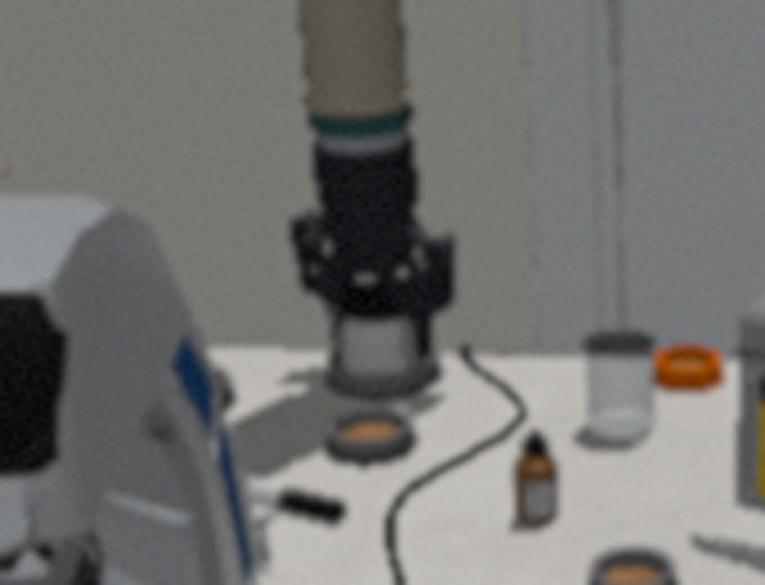

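Request:
play_rows(
  slide=[
    [0,0,-1],
    [0,0,-1],
    [0,0,-1],
    [0,0,-1],
  ],
  turn=[0,0,0,0],
  fingers=[0.8,1,1,1],
)

```text
clock: 8.72
eef_pos: [469.7, 242.2, -25.8]
tool_rot: [3.137, 0.003, 0.399]
force: [0.2, 0.0, -0.0]
width: 85.3
```

Request:
play_rows(
  slide=[
    [0,0,-15],
    [0,0,-50],
    [0,0,-100],
    [0,0,-150],
    [0,0,-150],
  ],
  turn=[0,0,0,0,0],
  fingers=[1,1,1,1,1],
)

```text
clock: 9.35
eef_pos: [472.7, 244.4, 128.7]
tool_rot: [3.139, -0.006, 0.398]
force: [0.1, 0.3, -0.3]
width: 85.4
```

```bash
python3 calc.py 415,-35,100,.4 420,-150,100,.4 470,-250,100,.4 510,-350,100,.4
```

```text
t 9.35 pos [472.7 244.4 128.7] rot [ 3.139 -0.006  0.398] w 85.4 F [ 0.1  0.3 -0.3] q [-0.67  0.55  0.2   1.92 -0.16  0.68 -1.55]
slide [-162.  235.   28.] turn -0.0
slide [-202.  343.   29.] turn -0.0
slide [-195.  455.   29.] turn -0.0
slide [-196.  562.   29.] turn -0.0
```

Request:
play_rows(
  slide=[
    [-34,48,0],
    [-68,97,0],
    [-102,147,0],
    [-136,196,0],
    [-165,238,0],
  ],
  turn=[0,0,0,0,0],
  fingers=[1,1,1,1,1],
)

```text
clock: 9.98
eef_pos: [411.6, -41.0, 128.3]
tool_rot: [3.139, -0.005, 0.398]
force: [1.2, 0.4, -0.2]
width: 85.2
```

```bash
python3 calc.py  420,-150,110,.4 470,-250,100,.4 510,-350,100,.4; python3 - <<'E'
from meas import *
im,D=vision.get_image('top'); np.savez('top1.npz',im=im,d=D)
print(tops(D,{'tub':(471,243,71,45)}), holders(im))
cv2.imwrite('pics/b1.png',cv2.resize(im[180:300,140:300],None,fx=4.5,fy=4.5))
E
```

```text
t 9.97 pos [411.6 -41.  128.3] rot [ 3.139 -0.005  0.398] w 85.2 F [ 1.2  0.4 -0.2] q [-0.09  0.41  0.16  2.22 -0.13  0.51 -1.  ]
slide [-35. 104.  18.] turn -0.0
slide [-27. 215.  29.] turn -0.0
slide [-29. 323.  29.] turn -0.0
{'tub': (array([470.7, 240.7]), array([470.9, 240.5]), 349, np.float64(70.6))} {'h1': (array([ 412. , -135.3]), (339.4625, 232.375), 'diam', np.float64(39.7)), 'h2': (array([401.6, 147.4]), (236.5568862275449, 238.46107784431138), 'diam', np.float64(40.0)), 'h3': (array([331.7, 297.6]), (180.20980926430516, 265.7029972752044), 'diam', np.float64(58.2)), 'h4': (array([462.1, 232.6]), (205.9111111111111, 217.2), 'diam', np.float64(29.6))}
```

View pics/b1.png

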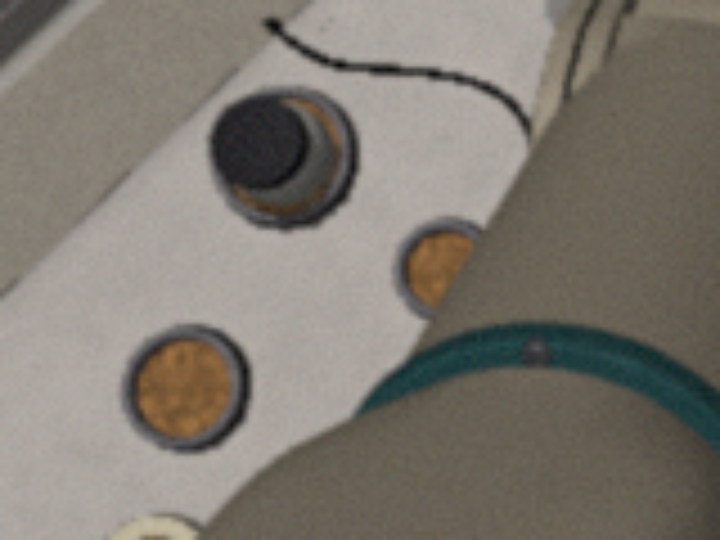

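Tub is placed: top at (470.7, 240.7, 70.6) against a holder centre of (471.0, 242.9), a 2 mm offset. The near holders may hit the joint-6 limit at low z because of the tool offset, so I'll test reach now over empty holder 1.

Request:
play_rows(
  slide=[
    [-18,45,10],
    [-36,86,40],
    [-36,86,80],
    [-36,86,115],
    [-36,86,138],
  ],
  turn=[0,0,0,0,0],
  fingers=[1,1,1,1,1],
)

```text
clock: 10.65
eef_pos: [405.2, -138.4, -0.9]
tool_rot: [-3.134, 0.004, 0.387]
force: [-0.4, 0.7, 0.8]
width: 85.2
```

```bash
python3 calc.py  412,-135,-10,.4 412,-135,-22,.4
```

```text
t 10.65 pos [ 405.2 -138.4   -0.9] rot [-3.134  0.004  0.387] w 85.2 F [-0.4  0.7  0.8] q [ 0.12  0.71  0.21  2.26 -0.66  0.23 -0.26]
slide [ 8. -1.  9.] turn -0.01
slide [ 8. -0. 21.] turn -0.01
```

Request:
play_rows(
  slide=[
    [8,0,5],
    [8,0,10],
    [8,0,15],
    [8,0,20],
    [8,0,20],
  ],
  turn=[0,0,0,0,0],
  fingers=[1,1,1,1,1],
)

```text
clock: 11.28
eef_pos: [412.9, -134.8, -20.9]
tool_rot: [-3.134, 0.004, 0.387]
force: [1.0, -0.7, 0.1]
width: 85.3
```

```bash
python3 calc.py  412,-135,-10,.4 412,-135,-22,.4
```

```text
t 11.28 pos [ 412.9 -134.8  -20.9] rot [-3.134  0.004  0.387] w 85.3 F [ 1.  -0.7  0.1] q [ 0.08  0.77  0.26  2.25 -0.9   0.24 -0.03]
slide [ -1.  -0. -11.] turn -0.01
slide [-1. -0.  1.] turn -0.01
```

Reach works: the arm holds the pose with an elbow swivel. On to the tall bottle.

Request:
play_rows(
  slide=[
    [0,0,-40],
    [0,0,-80],
    [0,20,-120],
    [5,60,-125],
    [10,100,-125],
  ],
  turn=[0,0,0,0,0],
  fingers=[1,1,1,1,1],
)

```text
clock: 11.9
eef_pos: [461.7, -225.2, 104.8]
tool_rot: [-3.135, 0.004, 0.388]
force: [-0.9, 0.2, -0.1]
width: 85.5
```

```bash
python3 calc.py  510,-350,100,.4 510,-350,60,.4
```

```text
t 11.9 pos [ 461.7 -225.2  104.8] rot [-3.135  0.004  0.388] w 85.5 F [-0.9  0.2 -0.1] q [-0.02  0.66  0.65  1.99 -0.61  0.71 -0.17]
slide [ -3. 134.   4.] turn -0.01
slide [ -2. 134.  44.] turn -0.01
```

Request:
play_rows(
  slide=[
    [-1,45,0],
    [-2,90,0],
    [-3,134,4],
    [-3,134,4],
    [-3,134,4],
  ],
  turn=[0,0,-0.01,-0.01,-0.01],
  fingers=[1,1,1,1,1],
)

```text
clock: 12.52
eef_pos: [508.7, -349.6, 99.8]
tool_rot: [-3.134, 0.005, 0.397]
force: [0.0, 1.1, -0.5]
width: 85.2
```

```bash
python3 calc.py  510,-350,-14,.4 ; python3 tip.py pics/c1.png; python3 - <<'E'
from h import *
im,D=vision.get_image('scene');P=pts('scene',D)
m=(np.hypot(P[...,0]-510,P[...,1]+350)<30)&(P[...,2]>10)&(P[...,2]<50)
w=P[m]; 
# fit circle r=17.5
from scipy.optimize import least_squares
f=least_squares(lambda c:np.hypot(w[:,0]-c[0],w[:,1]-c[1])-17.5,[510,-350],loss='soft_l1'); print(m.sum(),f.x)
E
```

```text
t 12.53 pos [ 508.7 -349.6   99.8] rot [-3.134  0.005  0.397] w 85.2 F [ 0.   1.1 -0.5] q [ 0.19  0.78  0.64  1.7  -0.58  0.87 -0.09]
slide [  2.   2. 114.] turn -0.0
[ 508.7 -349.6   99.8] 85.18556839290781 [ 0.   1.1 -0.5]
-1 273 [156. 156. 156. 157. 157. 158. 158. 160. 161. 161. 162. 162.]
1 234 [158. 158. 158. 159. 159. 159. 159. 160. 160. 162. 162. 162.]
391 216
200 [ 511.32440785 -350.25432532]
```

View pics/c1.png

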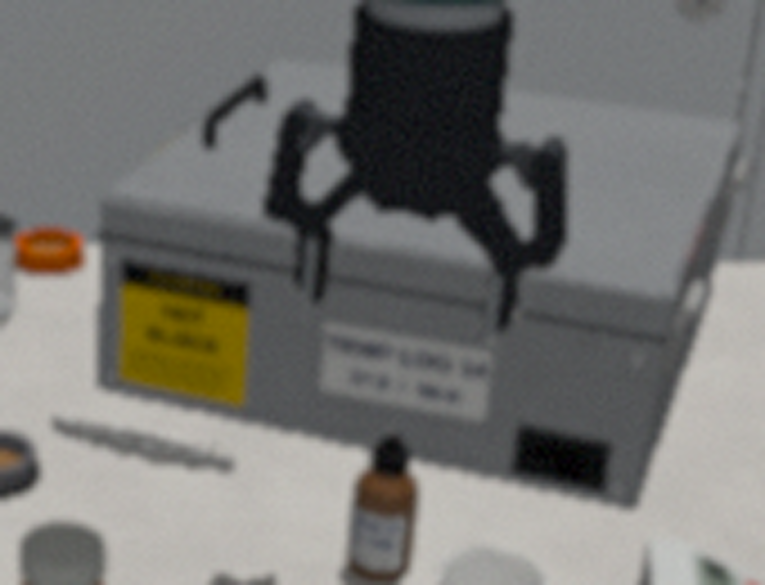

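Request:
play_rows(
  slide=[
    [2,1,30],
    [2,1,60],
    [2,1,85],
    [2,1,105],
    [2,1,114],
  ],
  turn=[0,0,0,0,0],
  fingers=[1,1,1,1,1],
)

```text
clock: 13.25
eef_pos: [510.4, -347.2, -14.9]
tool_rot: [-3.132, 0.005, 0.399]
force: [-0.2, -0.4, 0.8]
width: 85.2
```

Request:
play_rows(
  slide=[
    [0,0,0],
    [0,0,0],
    [0,0,0],
    [0,0,0],
    [0,0,0],
  ],
  turn=[0,0,0,0,0],
  fingers=[0.7,0.5,0.3,0.2,0.2],
)

```text
clock: 13.88
eef_pos: [511.0, -347.9, -13.8]
tool_rot: [-3.134, 0.004, 0.399]
force: [0.1, -0.0, 6.8]
width: 32.9
```

Request:
play_rows(
  slide=[
    [0,0,0],
    [0,0,0],
    [0,0,0],
  ],
  turn=[0,0,0],
  fingers=[0.15,0.15,0.15],
)

```text
clock: 14.25
eef_pos: [511.1, -347.9, -13.8]
tool_rot: [-3.134, 0.004, 0.399]
force: [-0.2, 0.6, 2.4]
width: 33.0
```

```bash
python3 tip.py pics/c2.png
```

```text
[ 511.1 -347.9  -13.8] 33.043647185128386 [-0.2  0.6  2.4]
-1 133 [73. 73. 74. 75. 76. 76. 77. 77. 77. 77. 77. 79.]
1 171 [72. 75. 76. 77. 77. 78. 79. 80. 80. 80. 81. 81.]
388 256
```

View pics/c2.png

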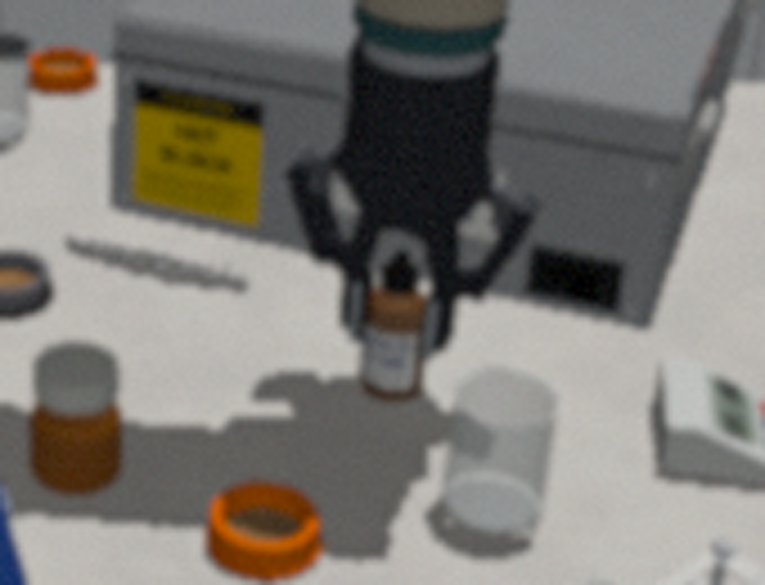

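Request:
play_rows(
  slide=[
    [0,0,-20],
    [0,0,-50],
    [0,0,-80],
    [0,-15,-105],
    [0,-55,-110],
  ],
  turn=[0,0,0,0,0],
  fingers=[0.15,0.15,0.15,0.15,0.15],
)

```text
clock: 14.92
eef_pos: [491.6, -300.5, 99.7]
tool_rot: [-3.14, 0.001, 0.397]
force: [0.8, 1.7, -0.7]
width: 32.9
```

```bash
python3 calc.py 470,-225,100,.4 420,-120,100,.4 410,0,100,.4
```

```text
t 14.93 pos [ 491.6 -300.5   99.7] rot [-3.14e+00  1.00e-03  3.97e-01] w 32.9 F [ 0.8  1.7 -0.7] q [ 0.11  0.73  0.64  1.83 -0.6   0.79 -0.11]
slide [  9. -78.  -0.] turn -0.0
slide [   4. -194.   -0.] turn -0.0
slide [  41. -309.    0.] turn -0.0
```

Request:
play_rows(
  slide=[
    [5,-45,0],
    [9,-90,0],
    [7,-135,0],
    [4,-180,0],
    [12,-220,0],
  ],
  turn=[0,0,0,0,0],
  fingers=[0.15,0.15,0.15,0.15,0.15],
)

```text
clock: 15.55
eef_pos: [416.6, -91.7, 101.0]
tool_rot: [-3.139, 0.0, 0.396]
force: [1.4, 0.9, -0.2]
width: 33.1
```

```bash
python3 calc.py 410,0,100,.4 400.6,143.3,100,.4
```

```text
t 15.55 pos [416.6 -91.7 101. ] rot [-3.139  0.     0.396] w 33.1 F [ 1.4  0.9 -0.2] q [-0.3   0.56  0.66  2.22 -0.66  0.57 -0.31]
slide [ 29. -87.   1.] turn -0.0
slide [  76. -223.    1.] turn -0.0
```

Request:
play_rows(
  slide=[
    [16,-45,0],
    [31,-90,0],
    [46,-135,0],
    [61,-180,0],
    [72,-212,0],
  ],
  turn=[0,0,0,0,0],
  fingers=[0.15,0.15,0.15,0.15,0.15],
)

```text
clock: 16.18
eef_pos: [401.1, 134.1, 102.2]
tool_rot: [-3.138, -0.001, 0.398]
force: [-0.1, -0.5, 0.4]
width: 32.8
```

```bash
python3 calc.py 400.6,143.3,30,.4 400.6,143.3,-7.8,.4
```

```text
t 16.18 pos [401.1 134.1 102.2] rot [-3.138e+00 -1.000e-03  3.980e-01] w 32.8 F [-0.1 -0.5  0.4] q [-0.88  0.57  0.72  2.23 -0.72  0.58 -0.78]
slide [ 3. -8. 72.] turn -0.0
slide [  3.  -8. 110.] turn -0.0
```

Descending to just above the rim first.

Request:
play_rows(
  slide=[
    [3,-8,10],
    [3,-8,35],
    [3,-8,60],
    [3,-8,80],
    [3,-8,85],
  ],
  turn=[0,0,0,0,0],
  fingers=[0.15,0.15,0.15,0.15,0.15],
)

```text
clock: 16.8
eef_pos: [400.5, 141.5, 16.7]
tool_rot: [-3.138, 0.001, 0.395]
force: [0.1, 0.9, -1.2]
width: 32.8
```

```bash
python3 calc.py 400.6,143.3,-7,.4; python3 tip.py pics/c3.png
```

```text
t 16.8 pos [400.5 141.5  16.7] rot [-3.138e+00  1.000e-03  3.950e-01] w 32.8 F [ 0.1  0.9 -1.2] q [-0.71  0.71  0.45  2.27 -0.97  0.36 -0.59]
slide [ 1. -2. 24.] turn -0.0
[400.5 141.5  16.7] 32.75773038206852 [ 0.1  0.9 -1.2]
-1 96 [101. 104. 106. 106. 107. 108. 108. 109. 109. 110. 111. 111.]
1 115 [104. 104. 106. 106. 108. 109. 110. 110. 111. 112. 113. 114.]
246 194
```

View pics/c3.png

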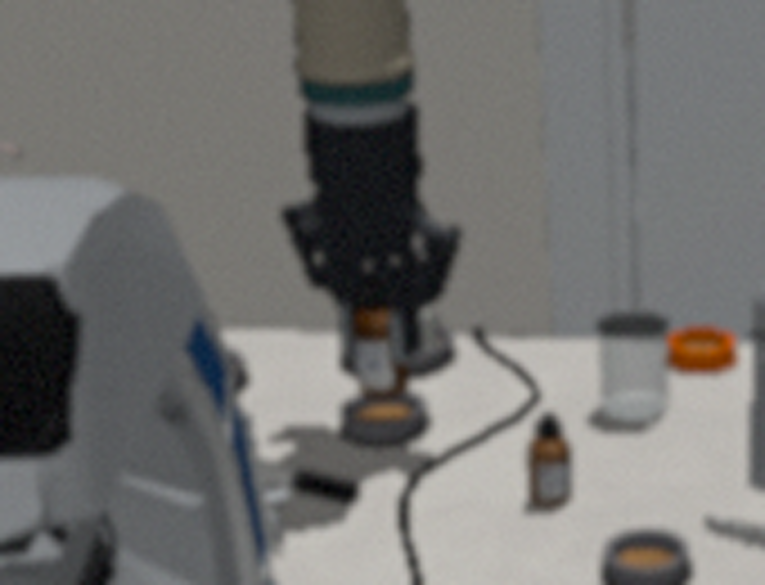

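Request:
play_rows(
  slide=[
    [1,-1,6],
    [1,-1,12],
    [1,-1,18],
    [1,-1,23],
    [1,-1,23],
  ],
  turn=[0,0,0,0,0],
  fingers=[0.15,0.15,0.15,0.15,0.15],
)

```text
clock: 17.48
eef_pos: [400.9, 143.0, -6.5]
tool_rot: [-3.138, 0.001, 0.395]
force: [-0.5, 0.4, -0.4]
width: 33.2
```

```bash
python3 calc.py 400.6,143.3,-7.8,.4; python3 tip.py pics/c4.png
```

```text
t 17.48 pos [400.9 143.   -6.5] rot [-3.138e+00  1.000e-03  3.950e-01] w 33.2 F [-0.5  0.4 -0.4] q [-0.65  0.75  0.36  2.28 -1.03  0.28 -0.54]
slide [-0. -0.  1.] turn -0.0
[400.9 143.   -6.5] 33.203985191217434 [-0.5  0.4 -0.4]
-1 91 [ 6. 82. 84. 84. 85. 85. 85. 86. 88. 88. 88. 88.]
1 109 [80. 81. 82. 84. 84. 87. 88. 88. 90. 90. 90. 91.]
246 200
```

View pics/c4.png

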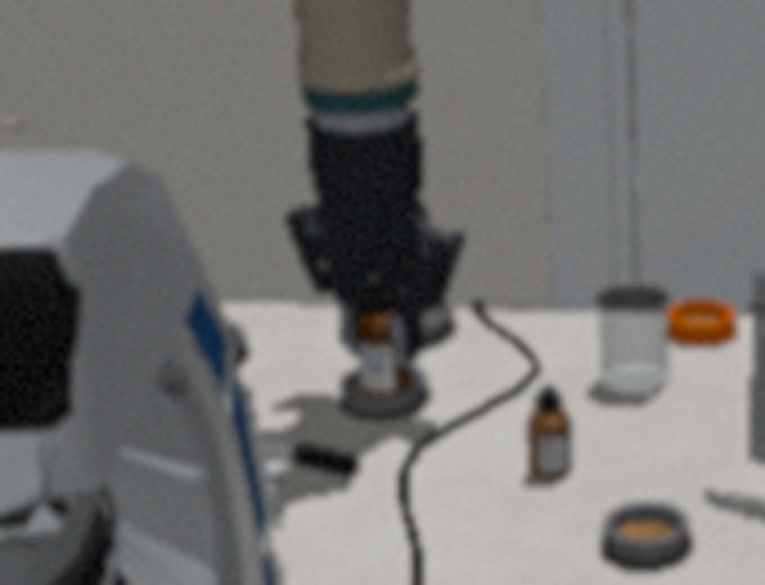

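Request:
play_rows(
  slide=[
    [0,0,1],
    [0,0,2],
    [0,0,2],
  ],
  turn=[0,0,0],
  fingers=[0.15,0.15,0.15],
)

```text
clock: 17.9
eef_pos: [401.2, 143.0, -7.9]
tool_rot: [-3.138, -0.0, 0.395]
force: [-1.7, 0.5, 6.7]
width: 33.3
```

Request:
play_rows(
  slide=[
    [0,0,0],
    [0,0,0],
    [0,0,0],
    [0,0,0],
    [0,0,0],
  ],
  turn=[0,0,0,0,0],
  fingers=[0.6,0.8,1,1,1],
)

```text
clock: 18.52
eef_pos: [401.2, 143.0, -7.9]
tool_rot: [-3.138, -0.0, 0.395]
force: [0.4, 0.3, 0.2]
width: 85.6
```

Request:
play_rows(
  slide=[
    [0,0,-15],
    [0,0,-50],
    [0,0,-90],
    [0,0,-130],
    [0,0,-140],
  ],
  turn=[0,0,0,0,0],
  fingers=[1,1,1,1,1],
)

```text
clock: 19.15
eef_pos: [402.4, 143.0, 133.8]
tool_rot: [-3.138, -0.004, 0.396]
force: [-0.5, 1.0, 0.1]
width: 85.7
```

```bash
python3 calc.py 415,-35,130,0.4 400,-150,100,0 330,-293,100,-.45; python3 tip.py pics/c5.png
```

```text
t 19.15 pos [402.4 143.  133.8] rot [-3.138 -0.004  0.396] w 85.7 F [-0.5  1.   0.1] q [-0.96  0.53  0.81  2.19 -0.65  0.67 -0.86]
slide [-57. 169.   3.] turn -0.0
slide [-115.  270.   32.] turn 0.4
slide [-235.  374.   32.] turn 0.85
[402.4 143.  133.8] 85.6531784805382 [-0.5  1.   0.1]
-1 195 [190. 190. 191. 192. 192. 193. 193. 194. 195. 195. 196. 196.]
1 178 [190. 190. 191. 191. 192. 192. 193. 194. 195. 195. 195. 195.]
243 159
```

View pics/c5.png

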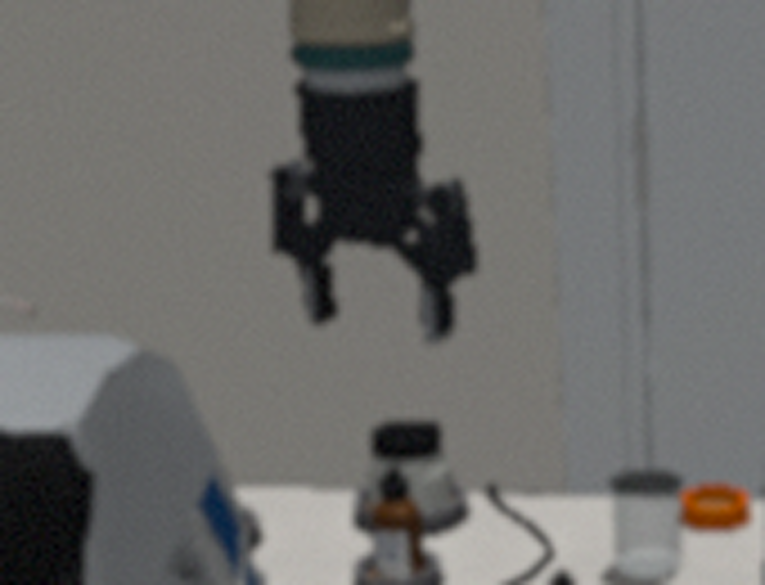

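Tall bottle is standing in h2. Small bottle next.

Request:
play_rows(
  slide=[
    [-8,45,0],
    [-16,90,0],
    [-25,130,10],
    [-38,158,20],
    [-42,160,30],
  ],
  turn=[0,0,0,0,0],
  fingers=[1,1,1,1,1],
)

```text
clock: 19.82
eef_pos: [424.5, -22.6, 101.8]
tool_rot: [-3.138, -0.002, 0.391]
force: [-0.5, 0.2, -0.1]
width: 85.7
```

```bash
python3 calc.py 425.5,-20.7,60,0.4; python3 - <<'E'
from meas import *
from scipy.optimize import least_squares
im,D=vision.get_image('scene');P=pts('scene',D)
for k,(x,y,r,h) in {'small':(425.5,-20.7,14.5,38),'jar':(328.5,-293.3,24,30)}.items():
    m=(np.hypot(P[...,0]-x,P[...,1]-y)<r+12)&(P[...,2]>8)&(P[...,2]<h); w=P[m]
    f=least_squares(lambda c:np.hypot(w[:,0]-c[0],w[:,1]-c[1])-r,[x,y],loss='soft_l1'); print(k,m.sum(),f.x)
im,D=vision.get_image('top')
print(tops(D,{'tall':(399.3,142.8,91,30),'tub':(471,243,71,45),'b1':(554,53,66,45),'b2':(466,-456,66,45),'jar':(328,-293,65,45)}))
cv2.imwrite('pics/d1.png',cv2.resize(im[150:320,140:480],None,fx=2.3,fy=2.3))
E
```

```text
t 19.82 pos [424.5 -22.6 101.8] rot [-3.138e+00 -2.000e-03  3.910e-01] w 85.7 F [-0.5  0.2 -0.1] q [-0.48  0.57  0.69  2.22 -0.69  0.58 -0.44]
slide [ 2. -1. 42.] turn -0.01
small 90 [426.06697379 -18.52702862]
jar 162 [ 329.84499449 -293.21664729]
{'tall': None, 'tub': (array([488.6, 248.4]), array([489.4, 248.9]), 69, np.float64(70.2)), 'b1': None, 'b2': (array([ 466.7, -454.6]), array([ 467.7, -460. ]), 67, np.float64(64.5)), 'jar': (array([ 328.2, -293.2]), array([ 328.8, -293.4]), 218, np.float64(64.3))}
```

View pics/d1.png

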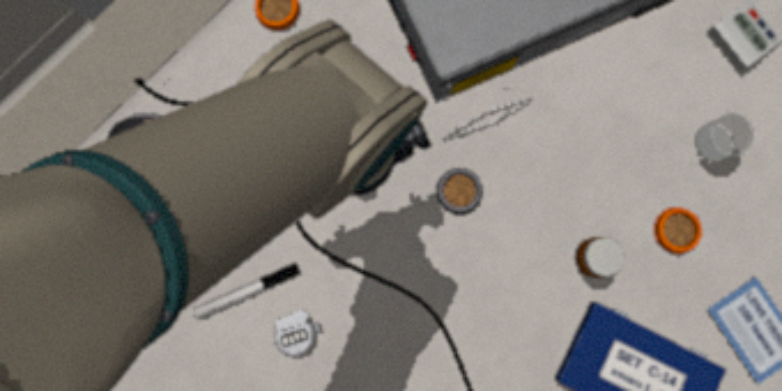

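Request:
play_rows(
  slide=[
    [2,-2,35],
    [2,-2,70],
    [2,-2,95],
    [2,-2,115],
    [2,-2,123],
  ],
  turn=[0,0,0,0,0],
  fingers=[1,1,1,1,1],
)

```text
clock: 20.55
eef_pos: [423.4, -14.9, -22.9]
tool_rot: [-3.133, 0.001, 0.396]
force: [-0.3, 0.1, 0.1]
width: 85.4
```

```bash
python3 calc.py 425.7,-20,-21,0.4;  python3 tip.py pics/d2.png
```

```text
t 20.55 pos [423.4 -14.9 -22.9] rot [-3.133e+00  1.000e-03  3.960e-01] w 85.4 F [-0.3  0.1  0.1] q [-0.22  0.77  0.29  2.28 -1.09  0.24 -0.11]
slide [ 0.  6. -2.] turn -0.0
[423.4 -14.9 -22.9] 85.40653451920414 [-0.3  0.1  0.1]
-1 191 [32. 33. 34. 35. 37. 38. 38. 40. 40. 40. 41. 42.]
1 166 [34. 34. 34. 35. 35. 36. 37. 37. 38. 38. 39. 39.]
281 221
```

View pics/d2.png

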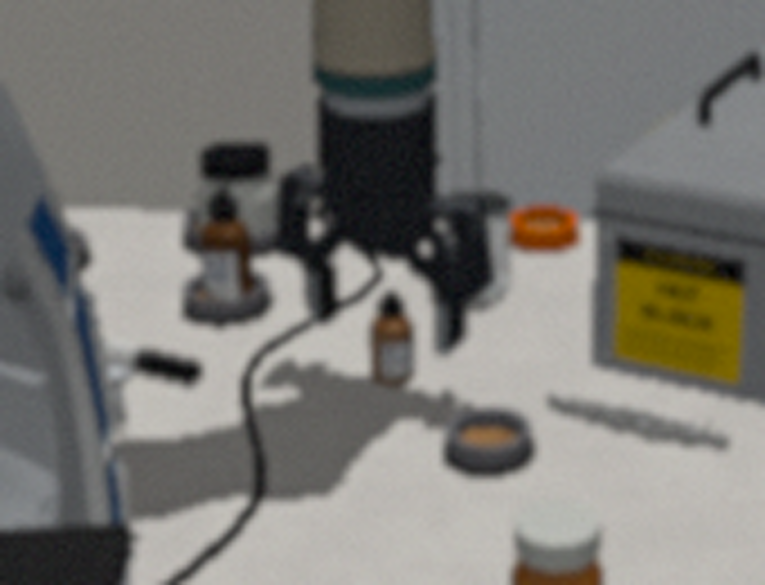

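Request:
play_rows(
  slide=[
    [0,4,-3],
    [0,6,-3],
    [0,6,-3],
  ],
  turn=[0,0,0],
  fingers=[1,1,1],
)

```text
clock: 20.98
eef_pos: [426.0, -20.4, -19.8]
tool_rot: [-3.133, 0.001, 0.397]
force: [0.0, 0.2, -0.2]
width: 85.6
```

```bash
python3 calc.py 425.7,-20,-21,0.4
```

```text
t 20.98 pos [426.  -20.4 -19.8] rot [-3.133e+00  1.000e-03  3.970e-01] w 85.6 F [ 0.   0.2 -0.2] q [-0.22  0.77  0.31  2.27 -1.07  0.25 -0.11]
slide [-0. -0.  1.] turn -0.0
```

Aligned. Closing.

Request:
play_rows(
  slide=[
    [0,0,0],
    [0,0,0],
    [0,0,0],
    [0,0,0],
    [0,0,0],
  ],
  turn=[0,0,0,0,0],
  fingers=[0.7,0.5,0.3,0.2,0.1],
)

```text
clock: 21.6
eef_pos: [425.9, -20.1, -19.5]
tool_rot: [-3.133, 0.001, 0.397]
force: [-0.8, 0.9, 5.1]
width: 26.3
```

Request:
play_rows(
  slide=[
    [0,0,0],
    [0,0,0],
    [0,0,0],
  ],
  turn=[0,0,0],
  fingers=[0.1,0.1,0.1],
)

```text
clock: 21.98
eef_pos: [425.9, -20.1, -19.5]
tool_rot: [-3.133, 0.001, 0.397]
force: [0.4, 1.0, 2.9]
width: 26.0
```

Request:
play_rows(
  slide=[
    [0,0,-15],
    [0,0,-40],
    [0,0,-65],
    [0,0,-80],
    [0,0,-80],
  ],
  turn=[0,0,0,0,0],
  fingers=[0.1,0.1,0.1,0.1,0.1],
)

```text
clock: 22.6
eef_pos: [426.9, -20.7, 61.0]
tool_rot: [-3.134, -0.001, 0.397]
force: [-0.6, -0.7, -0.6]
width: 26.4
```

```bash
python3 calc.py 412.1,-135.2,60,0.4 412.1,-135.2,20,0.4 412.1,-135.2,-13,0.4;python3 tip.py pics/d3.png
```

```text
t 22.6 pos [426.9 -20.7  61. ] rot [-3.134e+00 -1.000e-03  3.970e-01] w 26.4 F [-0.6 -0.7 -0.6] q [-0.42  0.65  0.61  2.24 -0.84  0.5  -0.31]
slide [-58. 100.   0.] turn -0.0
slide [-58. 100.  40.] turn -0.0
slide [-58. 100.  73.] turn -0.0
[426.9 -20.7  61. ] 26.413027266948163 [-0.6 -0.7 -0.6]
-1 112 [150. 150. 151. 151. 152. 152. 153. 153. 154. 154. 154. 154.]
1 141 [151. 151. 151. 151. 154. 154. 155. 155. 157. 157. 158. 159.]
282 196
```

View pics/d3.png

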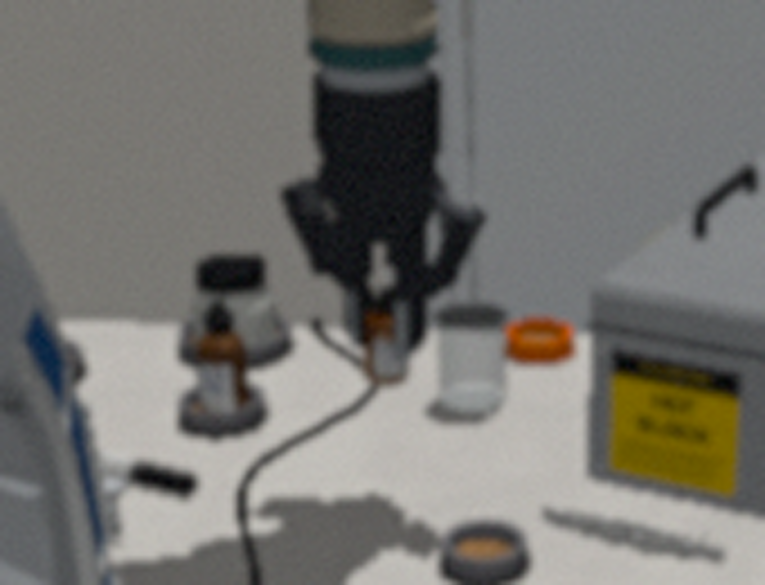

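Request:
play_rows(
  slide=[
    [-20,35,0],
    [-40,70,0],
    [-58,100,0],
    [-58,100,15],
    [-58,100,30],
  ],
  turn=[0,0,0,0,0],
  fingers=[0.1,0.1,0.1,0.1,0.1],
)

```text
clock: 23.28
eef_pos: [410.9, -135.4, 28.4]
tool_rot: [-3.132, 0.001, 0.396]
force: [-0.0, -0.2, -0.9]
width: 26.2
```

```bash
python3 calc.py 412.1,-135.2,5,0.4 412.1,-135.2,-13,0.4
```

```text
t 23.27 pos [ 410.9 -135.4   28.4] rot [-3.132e+00  1.000e-03  3.960e-01] w 26.2 F [-0.  -0.2 -0.9] q [-0.07  0.7   0.49  2.24 -0.88  0.41 -0.01]
slide [ 1.  1. 23.] turn -0.0
slide [ 1.  1. 41.] turn -0.0
```

Request:
play_rows(
  slide=[
    [1,0,10],
    [1,0,20],
    [1,0,20],
  ],
  turn=[0,0,0],
  fingers=[0.1,0.1,0.1],
)

```text
clock: 23.65
eef_pos: [411.2, -134.7, 7.7]
tool_rot: [-3.131, 0.002, 0.396]
force: [0.0, 0.4, -0.7]
width: 26.4
```

```bash
python3 calc.py 412.1,-135.2,-13,0.4;python3 tip.py pics/d4.png
```

```text
t 23.65 pos [ 411.2 -134.7    7.7] rot [-3.131e+00  2.000e-03  3.960e-01] w 26.4 F [ 0.   0.4 -0.7] q [-0.03  0.73  0.42  2.25 -0.94  0.36  0.03]
slide [ 1.  1. 21.] turn -0.0
[ 411.2 -134.7    7.7] 26.406611866696473 [ 0.   0.4 -0.7]
-1 119 [ 95.  96.  97.  97.  98.  99.  99.  99. 100. 100. 100. 101.]
1 159 [ 93.  95.  97.  99.  99. 100. 101. 103. 104. 104. 105. 106.]
303 229
```

View pics/d4.png

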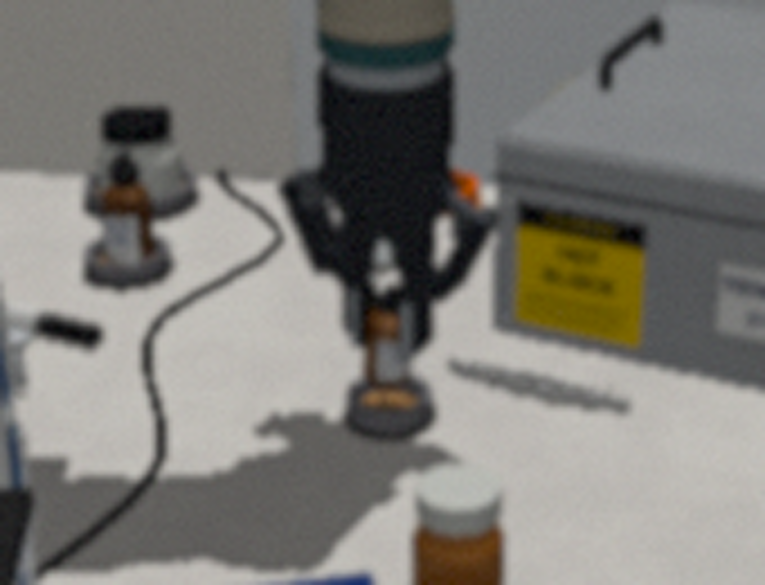

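Aligned over h1 (crop 390,400). Lowering onto the floor and releasing.

Request:
play_rows(
  slide=[
    [1,0,6],
    [1,0,12],
    [1,0,18],
    [1,0,22],
    [1,0,22],
  ],
  turn=[0,0,0,0,0],
  fingers=[0.1,0.1,0.1,0.1,0.1],
)

```text
clock: 24.32
eef_pos: [412.2, -134.1, -13.5]
tool_rot: [-3.131, 0.001, 0.395]
force: [-1.4, 1.4, 6.3]
width: 26.6
```

```bash
python3 calc.py 412.1,-135.2,-13.5,0.4;python3 tip.py pics/d5.png
```

```text
t 24.32 pos [ 412.2 -134.1  -13.5] rot [-3.131e+00  1.000e-03  3.950e-01] w 26.6 F [-1.4  1.4  6.3] q [ 0.02  0.77  0.35  2.25 -1.    0.29  0.09]
slide [-1.  1. -0.] turn -0.0
[ 412.2 -134.1  -13.5] 26.589722329432956 [-1.4  1.4  6.3]
-1 110 [74. 75. 75. 78. 79. 79. 80. 80. 81. 81. 81. 82.]
1 151 [76. 77. 78. 79. 81. 81. 82. 82. 83. 83. 84. 84.]
303 235
```

View pics/d5.png

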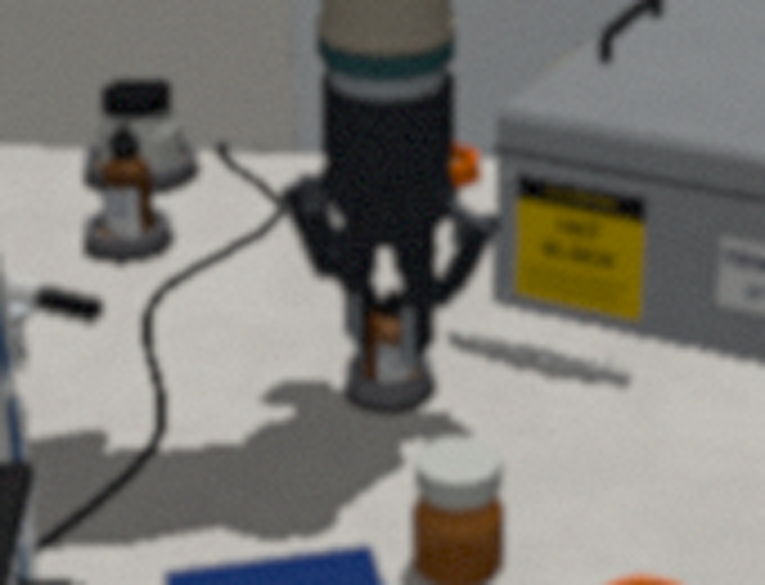

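Request:
play_rows(
  slide=[
    [0,0,0],
    [0,0,0],
    [0,0,0],
    [0,0,0],
    [0,0,0],
  ],
  turn=[0,0,0,0,0],
  fingers=[0.5,0.8,1,1,1],
)

```text
clock: 25.0
eef_pos: [412.2, -134.1, -13.5]
tool_rot: [-3.131, 0.001, 0.395]
force: [-0.3, 0.0, 0.2]
width: 85.2
```

Request:
play_rows(
  slide=[
    [0,0,-15],
    [0,0,-50],
    [0,0,-90],
    [0,0,-120],
    [0,0,-120],
  ],
  turn=[0,0,0,0,0],
  fingers=[1,1,1,1,1],
)

```text
clock: 25.62
eef_pos: [414.2, -135.6, 108.0]
tool_rot: [-3.134, -0.002, 0.396]
force: [-0.3, 0.2, -0.1]
width: 85.6
```

```bash
python3 calc.py 375,-215,100,0 329,-293.2,100,-.45 329,-293.2,60,-.45; python3 - <<'E'
from meas import *
im,D=vision.get_image('top')
print(tops(D,{'small':(412,-135,68,30),'tall':(399.3,142.8,91,30),'tub':(471,243,71,45),'b1':(554,53,66,45),'b2':(466,-456,66,45),'jar':(328,-293,65,45)}))
E
```

```text
t 25.62 pos [ 414.2 -135.6  108. ] rot [-3.134e+00 -2.000e-03  3.960e-01] w 85.6 F [-0.3  0.2 -0.1] q [-0.24  0.58  0.73  2.19 -0.69  0.62 -0.17]
slide [-67.  58.   7.] turn 0.4
slide [-139.  113.    7.] turn 0.85
slide [-140.  113.   47.] turn 0.85
{'small': None, 'tall': None, 'tub': (array([488.5, 244.3]), array([489.1, 245.8]), 85, np.float64(70.4)), 'b1': (array([555. ,  53.7]), array([557.7,  56.7]), 72, np.float64(64.3)), 'b2': (array([ 466.5, -455.3]), array([ 467.6, -461.6]), 74, np.float64(64.0)), 'jar': (array([ 328.3, -293.4]), array([ 328.8, -293.6]), 217, np.float64(64.6))}
```

Request:
play_rows(
  slide=[
    [-35,28,0],
    [-70,57,5],
    [-105,85,10],
    [-139,113,15],
    [-139,113,20],
  ],
  turn=[0.17,0.34,0.51,0.68,0.85],
  fingers=[1,1,1,1,1],
)

```text
clock: 26.3
eef_pos: [326.0, -296.0, 84.9]
tool_rot: [-3.137, 0.007, -0.466]
force: [0.9, 1.1, -0.0]
width: 85.1
```

```bash
python3 calc.py 329,-293.2,60,-.45 329,-293.2,-30,-.45; python3 tip.py pics/e1.png
```

```text
t 26.3 pos [ 326.  -296.    84.9] rot [-3.137  0.007 -0.466] w 85.1 F [ 0.9  1.1 -0. ] q [ 0.11  0.7   0.88  2.19 -0.9   0.68 -0.4 ]
slide [ 2. -4. 25.] turn -0.02
slide [  2.  -3. 115.] turn -0.02
[ 326.  -296.    84.9] 85.08381031174305 [ 0.9  1.1 -0. ]
-1 258 [139. 140. 140. 140. 141. 141. 141. 141. 142. 142. 143. 143.]
1 142 [140. 140. 141. 141. 141. 141. 142. 142. 143. 143. 144. 144.]
318 240
```

View pics/e1.png

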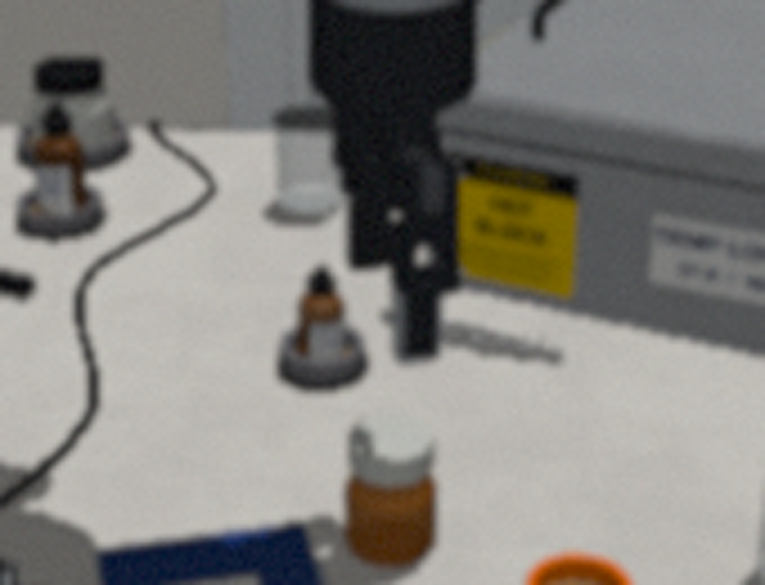

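Request:
play_rows(
  slide=[
    [2,-3,25],
    [2,-3,50],
    [2,-3,80],
    [2,-3,100],
    [2,-3,100],
  ],
  turn=[0,0,0,0,0],
  fingers=[1,1,1,1,1],
)

```text
clock: 26.98
eef_pos: [328.4, -289.0, -17.4]
tool_rot: [-3.132, 0.013, -0.467]
force: [0.5, 0.4, 0.7]
width: 85.8
```

```bash
python3 calc.py 329,-293.2,-31,-.45; python3 tip.py pics/e2.png
```

```text
t 26.98 pos [ 328.4 -289.   -17.4] rot [-3.132  0.013 -0.467] w 85.8 F [0.5 0.4 0.7] q [ 0.37  0.8   0.44  2.24 -1.09  0.36 -0.28]
slide [ 3.  4. 14.] turn -0.02
[ 328.4 -289.   -17.4] 85.77491371493991 [0.5 0.4 0.7]
-1 201 [38. 38. 38. 38. 38. 39. 39. 40. 41. 41. 41. 42.]
1 71 [45. 46. 47. 48. 49. 49. 51. 51. 51. 52. 52. 53.]
317 275
```

View pics/e2.png

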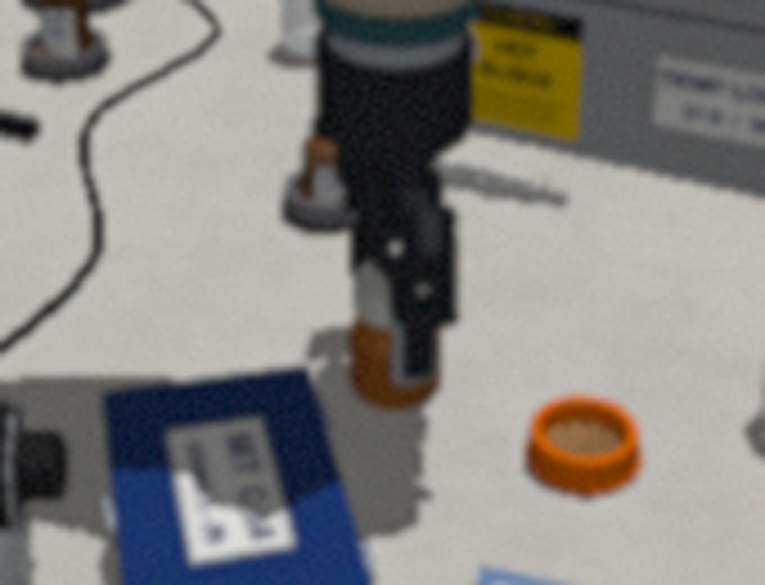

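Request:
play_rows(
  slide=[
    [3,4,3],
    [3,4,7],
    [3,4,11],
    [3,4,13],
    [3,4,13],
  ],
  turn=[0,0,0,0,0],
  fingers=[1,1,1,1,1],
)

```text
clock: 27.65
eef_pos: [329.3, -294.6, -29.7]
tool_rot: [-3.133, 0.012, -0.467]
force: [0.1, -0.9, -0.5]
width: 85.8
```

```bash
python3 calc.py 329,-293.2,-31,-.45
```

```text
t 27.65 pos [ 329.3 -294.6  -29.7] rot [-3.133  0.012 -0.467] w 85.8 F [ 0.1 -0.9 -0.5] q [ 0.42  0.81  0.38  2.23 -1.09  0.31 -0.28]
slide [-1. -1.  1.] turn -0.02
```

Request:
play_rows(
  slide=[
    [0,-1,1],
    [0,-1,1],
    [0,-1,1],
    [0,-1,1],
    [0,-1,1],
  ],
  turn=[0,0,0,0,0],
  fingers=[0.7,0.5,0.4,0.3,0.25],
)

```text
clock: 28.28
eef_pos: [329.8, -293.5, -30.3]
tool_rot: [-3.133, 0.011, -0.468]
force: [0.7, 1.2, 5.4]
width: 46.1
```

Request:
play_rows(
  slide=[
    [0,0,0],
    [0,0,0],
    [0,0,0],
  ],
  turn=[0,0,0],
  fingers=[0.25,0.25,0.25],
)

```text
clock: 28.65
eef_pos: [329.9, -293.5, -30.2]
tool_rot: [-3.133, 0.011, -0.467]
force: [0.5, 0.1, 2.4]
width: 46.4
```

```bash
python3 calc.py 329,-293.2,-31,-.45; python3 tip.py pics/e3.png
```

```text
t 28.65 pos [ 329.9 -293.5  -30.2] rot [-3.133  0.011 -0.467] w 46.4 F [0.5 0.1 2.4] q [ 0.42  0.81  0.37  2.23 -1.09  0.31 -0.28]
slide [-1.  0.  1.] turn -0.02
[ 329.9 -293.5  -30.2] 46.379244914512086 [0.5 0.1 2.4]
-1 175 [22. 22. 22. 22. 23. 23. 24. 25. 26. 26. 26. 26.]
1 11 [62. 64. 67. 80. 82. 83. 84. 84. 87. 90. 93.]
319 280
```

View pics/e3.png

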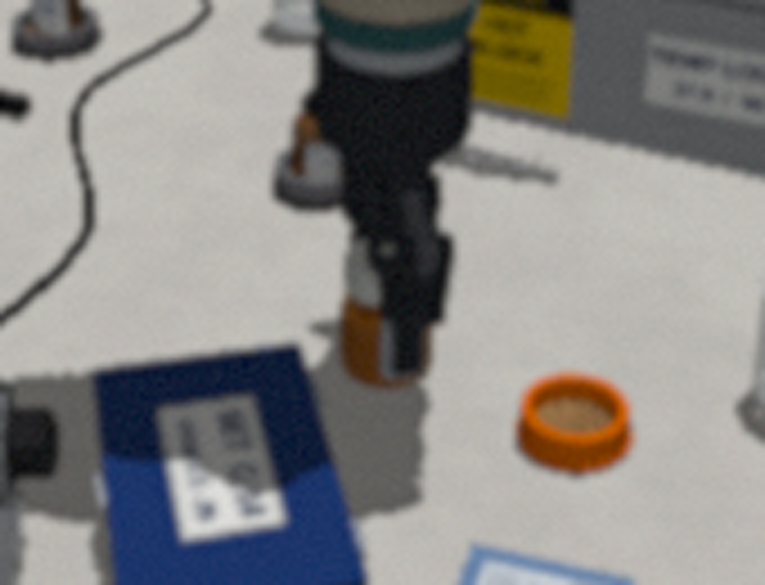

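Request:
play_rows(
  slide=[
    [0,0,-20],
    [0,0,-50],
    [0,0,-85],
    [0,0,-120],
    [0,0,-140],
  ],
  turn=[0,0,0,0,0],
  fingers=[0.25,0.25,0.25,0.25,0.25],
)

```text
clock: 29.32
eef_pos: [331.0, -295.6, 111.1]
tool_rot: [-3.134, 0.01, -0.467]
force: [0.6, -0.6, -0.5]
width: 46.0
```

```bash
python3 calc.py 420,-110,110,-.47 425,0,110,-.47 400,150,110,-.47; python3 tip.py pics/e4.png
```

```text
t 29.32 pos [ 331.  -295.6  111.1] rot [-3.134  0.01  -0.467] w 46.0 F [ 0.6 -0.6 -0.5] q [ 0.14  0.61  0.79  2.16 -0.71  0.67 -0.6 ]
slide [  -4. -206.    3.] turn 0.0
slide [ -49. -306.    4.] turn 0.0
slide [-139. -429.    6.] turn 0.0
[ 331.  -295.6  111.1] 45.9695023277807 [ 0.6 -0.6 -0.5]
-1 234 [162. 162. 163. 164. 164. 164. 164. 164. 165. 165. 166. 166.]
1 34 [203. 203. 206. 207. 208. 210. 211. 213. 218. 220. 222. 225.]
320 229
```

View pics/e4.png

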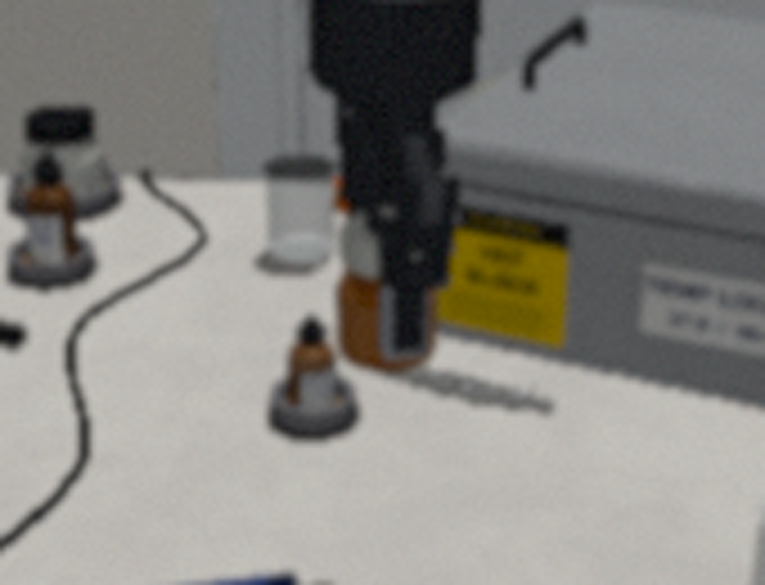

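Jar is held and level. Carrying it.

Request:
play_rows(
  slide=[
    [0,-45,2],
    [-2,-90,2],
    [-3,-135,2],
    [-4,-180,2],
    [-12,-220,2],
  ],
  turn=[0,0,0,0,0],
  fingers=[0.25,0.25,0.25,0.25,0.25],
)

```text
clock: 30.0
eef_pos: [420.8, -93.1, 111.6]
tool_rot: [-3.134, 0.008, -0.467]
force: [0.5, 0.2, -0.4]
width: 46.3
```

```bash
python3 calc.py 430,0,110,-.47 415,100,110,-.47 380,220,110,-.47
```

```text
t 30.0 pos [420.8 -93.1 111.6] rot [-3.134  0.008 -0.467] w 46.3 F [ 0.5  0.2 -0.4] q [-0.4   0.61  0.84  2.19 -0.77  0.67 -1.04]
slide [-34. -87.   2.] turn 0.0
slide [ -92. -170.    4.] turn 0.0
slide [-177. -261.    5.] turn 0.0
```

Request:
play_rows(
  slide=[
    [-16,-43,2],
    [-34,-87,2],
    [-62,-130,3],
    [-92,-170,3],
    [-115,-195,3],
  ],
  turn=[0,0,0,0,0],
  fingers=[0.25,0.25,0.25,0.25,0.25],
)

```text
clock: 30.62
eef_pos: [404.7, 135.2, 110.0]
tool_rot: [-3.135, 0.009, -0.464]
force: [-0.2, -0.4, -1.0]
width: 46.1
```

```bash
python3 calc.py 380,220,110,-.47 332,297.7,110,-.47 332,297.7,10,-.47
```

```text
t 30.62 pos [404.7 135.2 110. ] rot [-3.135  0.009 -0.464] w 46.1 F [-0.2 -0.4 -1. ] q [-0.97  0.63  0.9   2.21 -0.82  0.69 -1.52]
slide [-60. -65.   1.] turn 0.01
slide [-138. -113.    2.] turn 0.01
slide [-137. -112.  102.] turn 0.01
```

Request:
play_rows(
  slide=[
    [-30,-33,1],
    [-60,-65,1],
    [-95,-87,1],
    [-125,-105,5],
    [-137,-112,15],
  ],
  turn=[0,0,0,0,0],
  fingers=[0.25,0.25,0.25,0.25,0.25],
)

```text
clock: 31.25
eef_pos: [330.9, 298.3, 96.0]
tool_rot: [-3.135, 0.009, -0.46]
force: [0.8, -0.4, -0.7]
width: 46.2
```

```bash
python3 calc.py 332,297.7,5,-.47 332,297.7,-23.5,-.47
```

```text
t 31.25 pos [330.9 298.3  96. ] rot [-3.135  0.009 -0.46 ] w 46.2 F [ 0.8 -0.4 -0.7] q [-1.37  0.68  0.91  2.18 -0.89  0.71 -1.87]
slide [ 2.  1. 91.] turn 0.01
slide [  2.   1. 119.] turn 0.01
```

Request:
play_rows(
  slide=[
    [2,1,25],
    [2,1,50],
    [2,1,75],
    [2,1,90],
    [2,1,90],
  ],
  turn=[0,0,0,0,0],
  fingers=[0.25,0.25,0.25,0.25,0.25],
)

```text
clock: 31.88
eef_pos: [331.7, 295.8, 5.0]
tool_rot: [-3.138, 0.01, -0.463]
force: [-1.2, -0.2, -0.1]
width: 46.5
```

```bash
python3 calc.py 332,297.7,-23,-.47; python3 tip.py pics/e5.png; python3 - <<'E'
from h import *
im,D=vision.get_image('top'); cv2.imwrite('pics/e6.png',cv2.resize(im[180:320,120:320],None,fx=4,fy=4))
E
```

```text
t 31.88 pos [331.7 295.8   5. ] rot [-3.138  0.01  -0.463] w 46.5 F [-1.2 -0.2 -0.1] q [-1.14  0.77  0.55  2.23 -1.08  0.44 -1.72]
slide [-0. -2. 28.] turn 0.01
[331.7 295.8   5. ] 46.48760002807019 [-1.2 -0.2 -0.1]
-1 9 [101. 102. 112. 114. 116. 116. 127. 141. 145.]
1 0 []
204 188
```

View pics/e5.png

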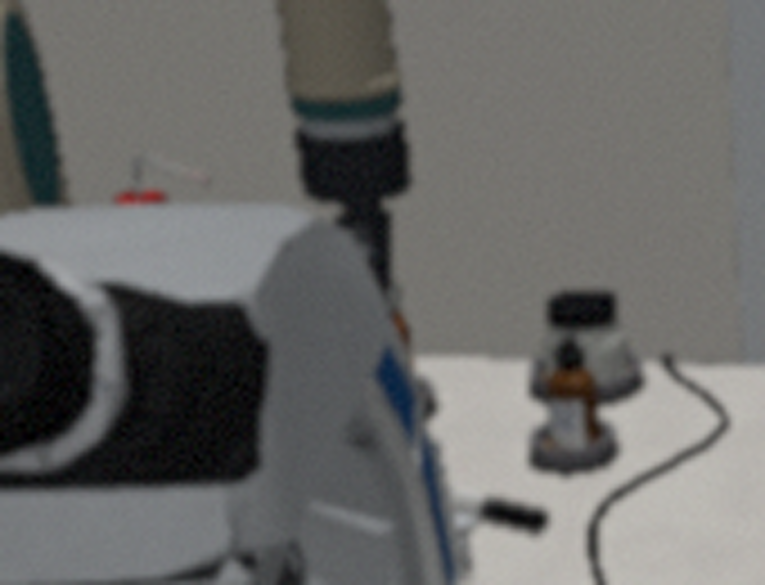

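View pics/e6.png

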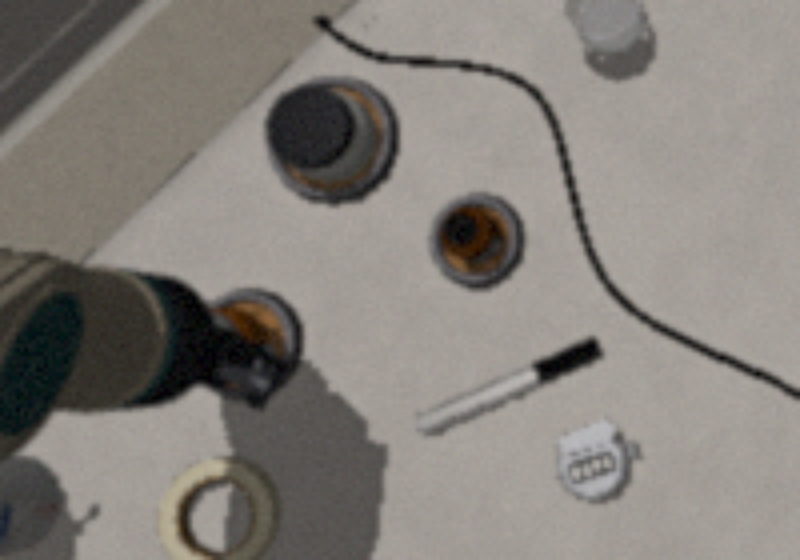

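```bash
python3 - <<'E'
from h import *
D=np.load('top0.npz')['d'];P=pts('top',D)
r=P[285:335,70:150].reshape(-1,3); r=r[(r[:,2]>30)&(r[:,2]<900)]; i=r[:,2].argmax(); print('bottle',r.min(0).round(),r.max(0).round(),r[i])
im,D=vision.get_image('top');P=pts('top',D)
r=P[200:400,60:200].reshape(-1,3); r=r[(r[:,2]>80)&(r[:,2]<900)]
for x0 in range(200,420,40):
  for y0 in range(260,560,50):
    k=(abs(r[:,0]-x0)<20)&(abs(r[:,1]-y0)<25)
    if k.sum()>5: print(x0,y0,np.percentile(r[k][:,2],[2,98]).round())
E
```

```text
bottle [200. 407.  30.] [273. 468. 184.] [240.34572348 435.20454968 184.08887734]
200 410 [ 81. 150.]
200 460 [104. 155.]
240 260 [490. 530.]
240 410 [ 82. 179.]
240 460 [143. 184.]
280 260 [218. 535.]
280 310 [222. 291.]
320 260 [119. 522.]
320 310 [481. 516.]
360 260 [181. 464.]
360 310 [399. 480.]
400 310 [384. 421.]
```

Arm is well above the spray bottle. Lowering the jar.

Request:
play_rows(
  slide=[
    [0,-2,7],
    [0,-2,14],
    [0,-2,20],
    [0,-2,25],
    [0,-2,28],
  ],
  turn=[0,0,0,0,0],
  fingers=[0.25,0.25,0.25,0.25,0.25],
)

```text
clock: 32.65
eef_pos: [333.4, 298.9, -21.7]
tool_rot: [-3.135, 0.008, -0.462]
force: [0.5, 0.3, -0.2]
width: 46.3
```

```bash
python3 calc.py 332,297.7,-24.2,-.47; python3 - <<'E'
from h import *
im,D=vision.get_image('top'); cv2.imwrite('pics/e7.png',cv2.resize(im[220:300,140:240],None,fx=6,fy=6))
E
```

```text
t 32.65 pos [333.4 298.9 -21.7] rot [-3.135  0.008 -0.462] w 46.3 F [ 0.5  0.3 -0.2] q [-1.04  0.8   0.38  2.23 -1.09  0.32 -1.73]
slide [-1.  2.  2.] turn 0.01
```

View pics/e7.png

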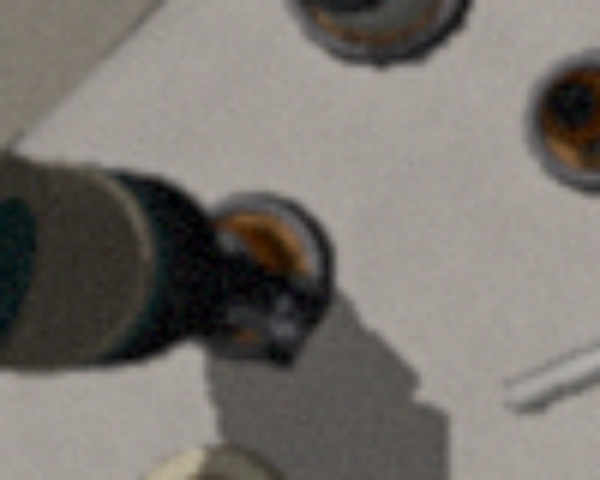

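Request:
play_rows(
  slide=[
    [-1,1,1],
    [-1,2,2],
    [-1,2,3],
    [-1,2,3],
  ],
  turn=[0,0,0,0],
  fingers=[0.25,0.25,0.25,0.25],
)

```text
clock: 33.2
eef_pos: [331.5, 297.7, -23.9]
tool_rot: [-3.134, 0.009, -0.462]
force: [-1.2, -0.4, 12.6]
width: 46.1
```

Floor contact at the expected height (12.6 N). Releasing and rising.

Request:
play_rows(
  slide=[
    [0,0,0],
    [0,0,0],
    [0,0,0],
    [0,0,0],
    [0,0,0],
  ],
  turn=[0,0,0,0,0],
  fingers=[0.7,0.9,1,1,1],
)

```text
clock: 33.83
eef_pos: [331.5, 297.7, -24.0]
tool_rot: [-3.134, 0.009, -0.462]
force: [0.5, 0.4, 0.1]
width: 85.5
```

Request:
play_rows(
  slide=[
    [0,0,-15],
    [0,0,-50],
    [0,0,-100],
    [0,0,-150],
    [0,0,-160],
  ],
  turn=[0,0,0,0,0],
  fingers=[1,1,1,1,1],
)

```text
clock: 34.45
eef_pos: [333.5, 296.9, 138.4]
tool_rot: [-3.13, 0.007, -0.462]
force: [1.0, 0.9, -0.5]
width: 85.6
```

```bash
python3 calc.py 400,150,136,-.47 430,-10,136,-.47 420,-110,136,-.47 
```

```text
t 34.45 pos [333.5 296.9 138.4] rot [-3.13   0.007 -0.462] w 85.6 F [ 1.   0.9 -0.5] q [-1.34  0.55  0.83  2.14 -0.66  0.71 -2.1 ]
slide [125. 102.   0.] turn 0.01
slide [223. 232.  -2.] turn 0.01
slide [259. 326.  -3.] turn 0.01
```

Request:
play_rows(
  slide=[
    [42,34,0],
    [84,68,0],
    [125,102,0],
    [158,145,0],
    [190,190,0],
  ],
  turn=[0,0,0,0,0],
  fingers=[1,1,1,1,1],
)

```text
clock: 35.08
eef_pos: [418.8, 40.7, 134.1]
tool_rot: [-3.13, 0.008, -0.461]
force: [1.7, 0.7, 0.3]
width: 85.3
```

Request:
play_rows(
  slide=[
    [30,40,0],
    [50,85,0],
    [65,135,0],
    [65,185,0],
    [65,235,0],
  ],
  turn=[0,0,0,0,0],
  fingers=[1,1,1,1,1],
)

```text
clock: 35.7
eef_pos: [371.3, -199.7, 130.1]
tool_rot: [-3.13, 0.009, -0.461]
force: [0.3, -1.4, -0.2]
width: 85.3
```

```bash
python3 calc.py 470,-300,136,-.47; python3 - <<'E'
from meas import *
im,D=vision.get_image('top'); np.savez('top2.npz',im=im,d=D)
for k,v in tops(D,{'small':(412,-135,68,30),'tall':(399.3,142.8,91,30),'jar':(331.7,297.7,71,40),'tub':(471,243,71,45),'b1':(554,53,66,45),'b2':(466,-456,66,45)}).items(): print(k,v)
cv2.imwrite('pics/f1.png',cv2.resize(im[120:320,120:480],None,fx=2.2,fy=2.2))
E
```

```text
t 35.7 pos [ 371.3 -199.7  130.1] rot [-3.13   0.009 -0.461] w 85.3 F [ 0.3 -1.4 -0.2] q [-0.05  0.51  0.7   2.19 -0.58  0.64 -0.96]
slide [133.  46.  -8.] turn 0.01
small None
tall (array([400. , 137.8]), array([399.5, 138.3]), 18, np.float64(89.4))
jar None
tub (array([470.8, 240.7]), array([471. , 240.7]), 345, np.float64(70.4))
b1 (array([555. ,  53.6]), array([557.7,  55.7]), 69, np.float64(64.5))
b2 (array([ 467. , -455.8]), array([ 469.5, -461.2]), 70, np.float64(64.6))
```

View pics/f1.png

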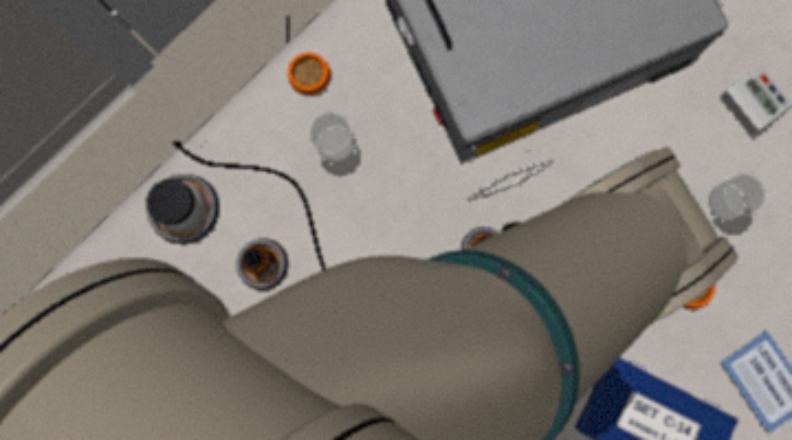

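Request:
play_rows(
  slide=[
    [25,45,0],
    [50,90,0],
    [75,135,0],
    [100,180,0],
    [100,220,0],
  ],
  turn=[-0.15,-0.3,-0.45,-0.6,-0.75],
  fingers=[1,1,1,1,1],
)

```text
clock: 36.38
eef_pos: [358.2, -449.9, 127.8]
tool_rot: [-3.133, -0.0, 0.285]
force: [0.5, 1.4, 0.3]
width: 85.5
```

```bash
cat > chk.py <<'E'
from meas import *
from scipy.optimize import least_squares
s=ctrl.read_state(); print(s['clock'],s['eef_pos'].round(),s['tool_rot'].round(2))
im,D=vision.get_image('top'); np.savez('top2.npz',im=im,d=D)
for k,v in tops(D,{'small':(412,-135,68,30),'tall':(399.3,142.8,91,30),'jar':(331.7,297.7,71,40),'tub':(471,243,71,45),'b1':(554,53,66,45),'b2':(466,-456,66,45)}).items(): print(k,v)
cv2.imwrite('pics/f2.png',cv2.resize(im[120:320,120:480],None,fx=2.2,fy=2.2))
im2,D2=vision.get_image('scene'); cv2.imwrite('pics/f3.png',cv2.resize(im2[150:300,180:440],None,fx=3,fy=3))
for n,DD in(('top',D),('scene',D2)):
  P=pts(n,DD)
  for k,(x,y,r,z0,z1) in {'small':(412.1,-135.2,14.5,22,44),'tall':(399.3,142.8,17.5,22,58),'jar':(331.7,297.7,24,22,37),'tub':(471,243,31,22,37)}.items():
    m=(np.hypot(P[...,0]-x,P[...,1]-y)<r+7)&(P[...,2]>z0)&(P[...,2]<z1); w=P[m]
    if len(w)<8: print(n,k,'few'); continue
    f=least_squares(lambda c:np.hypot(w[:,0]-c[0],w[:,1]-c[1])-r,[x,y],loss='soft_l1'); print(n,k,m.sum(),f.x.round(1),'off',np.round(np.hypot(*(f.x-[x,y])),1))
E
python3 chk.py
```

```text
36.375 [ 358. -450.  128.] [-3.13 -0.    0.29]
small (array([ 411.9, -135.2]), array([ 413.1, -136. ]), 17, np.float64(64.8))
tall (array([399.8, 138.3]), array([399.4, 138.3]), 21, np.float64(88.4))
jar (array([330.3, 295.2]), array([330.5, 295.3]), 237, np.float64(70.6))
tub (array([470.7, 240.5]), array([470.9, 240.8]), 349, np.float64(70.4))
b1 (array([554.4,  53.3]), array([557.5,  55.8]), 67, np.float64(64.7))
b2 (array([ 466. , -453.7]), array([ 466.5, -459.2]), 71, np.float64(64.3))
top small 24 [ 411.9 -134.8] off 0.5
top tall 41 [400.6 139.9] off 3.2
top jar 30 [330.5 296.9] off 1.5
top tub 39 [471.4 242.1] off 1.0
scene small 74 [ 413.1 -133.7] off 1.8
scene tall 121 [401.3 141.2] off 2.6
scene jar few
scene tub 41 [472.2 243.7] off 1.4
```

View pics/f2.png

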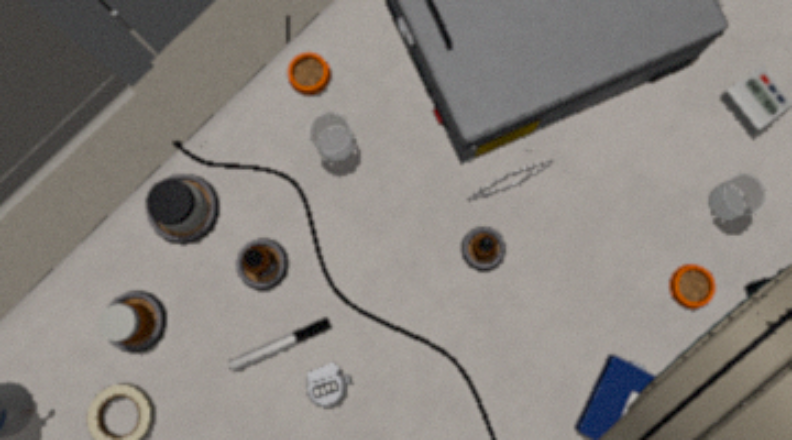

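View pics/f3.png

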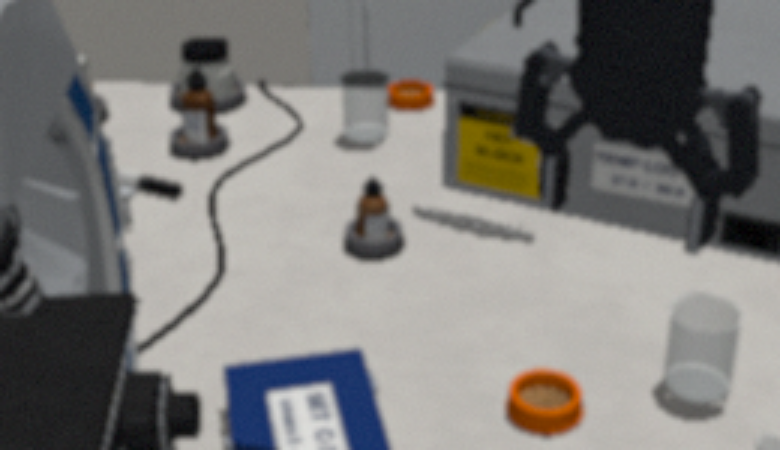

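All four containers stand centred and upright, the beakers haven't moved and the gripper touches nothing. Handing in.

```bash
python3 -c "
from cell import ctrl
print(ctrl.finish_job())"
```

```text
the job is handed in; nothing more can be done
None
```

I stood all four containers in their matching holders and handed the job in at about 36.5 s of the 115 s allowed. `finish_job` gives no verdict, so what follows is from my last measurements.

**Tool height:** both cameras showed the gripper sitting about 42 mm higher than its reported z. Because of this, the first closing on the tub caught only its lid. I opened, allowed for the offset and regripped; after that, finger widths and floor contacts came out as expected for every container.

**Position:** distance of each container's axis from its holder's centre, by fitting its body in the camera depth:

| Container | Holder | Top camera | Scene camera |
|---|---|---|---|
| Small bottle | 1 | 0.5 mm | 1.8 mm |
| Tall bottle | 2 | 3.2 mm | 2.6 mm |
| Jar | 3 | 1.5 mm | hidden by the microscope |
| Tub | 4 | 1.0 mm | 1.4 mm |

- **Disagreement:** the tall bottle's cap read about 4.5 mm off centre, more than its body fits. I put that down to seeing the side of the cap. Either way it is inside the 10 mm limit.
- **Height:** the jar and tub tops read 70.6 and 70.4 mm against the expected 71 mm. The two bottle caps read about 3 mm low (64.8 and 88.4 mm), because side points pull that average down. Each container met the holder floor at the expected height before I released it.
- **Upright and clear:** they look upright in the last pictures. I did not measure a tilt angle, and the jar was seen only from the top camera. The gripper was open and clear of everything.
- **Beakers:** both measured within about 2.5 mm of their start positions.

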